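# Set up the table game: fill the counter tray, straighten the dominoes

## Task

Set up the game on the coffee table for the next round. Put a spare counter flat into every empty well of the dark wooden tray, leaving the counters already there in their wells and any spares left over lying flat on the table, and straighten the jostled dominoes on the board into an even row, one lying flat and square inside each of the four outlined fields. Do not disturb the bowl, the mug or the book.

Things in the scene. Friction and masses are not known exactly. Their poses are not given: they have to be found in the camera images.
- tray: Fixed dark wooden tray on the table, 134 (x) x 198 (y) x 14 mm high, with six round wells, each 42 mm across, 8 mm deep, with a flat grey felt bottom. Origin: centre of its underside; z up. Well centres in its frame (x, y in mm): well 0 (-32, -64), 1 (-32, 0), 2 (-32, 64), 3 (32, -64), 4 (32, 0), 5 (32, 64).
- seated0: A round plain wooden counter, 36 mm diameter, 22 mm thick, that already sits in well 0 at the start; None when absent, and then well 0 is empty at the start. Origin: its centre; z: its axis. In a well its origin is 17 mm above the table, and it stands 14 mm proud of the tray.
- seated1: A round plain wooden counter, 36 mm diameter, 22 mm thick, that already sits in well 1 at the start; None when absent, and then well 1 is empty at the start. Origin: its centre; z: its axis. In a well its origin is 17 mm above the table, and it stands 14 mm proud of the tray.
- seated2: A round plain wooden counter, 36 mm diameter, 22 mm thick, that already sits in well 2 at the start; None when absent, and then well 2 is empty at the start. Origin: its centre; z: its axis. In a well its origin is 17 mm above the table, and it stands 14 mm proud of the tray.
- seated3: A round plain wooden counter, 36 mm diameter, 22 mm thick, that already sits in well 3 at the start; None when absent, and then well 3 is empty at the start. Origin: its centre; z: its axis. In a well its origin is 17 mm above the table, and it stands 14 mm proud of the tray.
- seated4: A round plain wooden counter, 36 mm diameter, 22 mm thick, that already sits in well 4 at the start; None when absent, and then well 4 is empty at the start. Origin: its centre; z: its axis. In a well its origin is 17 mm above the table, and it stands 14 mm proud of the tray.
- seated5: A round plain wooden counter, 36 mm diameter, 22 mm thick, that already sits in well 5 at the start; None when absent, and then well 5 is empty at the start. Origin: its centre; z: its axis. In a well its origin is 17 mm above the table, and it stands 14 mm proud of the tray.
- spare0: A spare counter, the same as those in the tray (36 mm diameter, 22 mm thick, 25 g), lying flat on the table at the start. Origin: its centre; z: its axis; either face may be up. There are always five spares, for three to five empty wells.
- spare1: A spare counter, the same as those in the tray (36 mm diameter, 22 mm thick, 25 g), lying flat on the table at the start. Origin: its centre; z: its axis; either face may be up. There are always five spares, for three to five empty wells.
- spare2: A spare counter, the same as those in the tray (36 mm diameter, 22 mm thick, 25 g), lying flat on the table at the start. Origin: its centre; z: its axis; either face may be up. There are always five spares, for three to five empty wells.
- spare3: A spare counter, the same as those in the tray (36 mm diameter, 22 mm thick, 25 g), lying flat on the table at the start. Origin: its centre; z: its axis; either face may be up. There are always five spares, for three to five empty wells.
- spare4: A spare counter, the same as those in the tray (36 mm diameter, 22 mm thick, 25 g), lying flat on the table at the start. Origin: its centre; z: its axis; either face may be up. There are always five spares, for three to five empty wells.
- board: Fixed light plywood game board flat on the table, 180 (x) x 270 (y) x 3 mm, with four dark-outlined rectangular fields in one row along its y, through its middle, 70 mm apart. Origin: centre of its underside; z up.
- field0 (a point): Centre of marked field 0 of the row, on the board's top (3 mm above the table); fields run from -y to +y; axes as the board's. Inside its outline a field is 64 mm (x) x 36 mm (y).
- field1 (a point): Centre of marked field 1 of the row, on the board's top (3 mm above the table); fields run from -y to +y; axes as the board's. Inside its outline a field is 64 mm (x) x 36 mm (y).
- field2 (a point): Centre of marked field 2 of the row, on the board's top (3 mm above the table); fields run from -y to +y; axes as the board's. Inside its outline a field is 64 mm (x) x 36 mm (y).
- field3 (a point): Centre of marked field 3 of the row, on the board's top (3 mm above the table); fields run from -y to +y; axes as the board's. Inside its outline a field is 64 mm (x) x 36 mm (y).
- domino0: A white domino tile lying flat on the board, jostled off the fields, 56 mm (x, its length) x 28 mm (y) x 13 mm, 40 g. Origin: its centre; z up (pips). Any domino may go on any field and either way round along the field's length.
- domino1: A white domino tile lying flat on the board, jostled off the fields, 56 mm (x, its length) x 28 mm (y) x 13 mm, 40 g. Origin: its centre; z up (pips). Any domino may go on any field and either way round along the field's length.
- domino2: A white domino tile lying flat on the board, jostled off the fields, 56 mm (x, its length) x 28 mm (y) x 13 mm, 40 g. Origin: its centre; z up (pips). Any domino may go on any field and either way round along the field's length.
- domino3: A white domino tile lying flat on the board, jostled off the fields, 56 mm (x, its length) x 28 mm (y) x 13 mm, 40 g. Origin: its centre; z up (pips). Any domino may go on any field and either way round along the field's length.
- bowl: Bystander: small empty wooden bowl, 130 mm across, 50 mm high, beyond the work. Origin: centre of its underside.
- mug: Bystander: white mug, 80 mm across, 90 mm high. Origin: centre of its underside.
- book: Bystander: blue hardback book lying flat, 110 x 178 x 27 mm, beyond the board. Origin: centre of its underside.

How it is judged:
By the outcome, as a careful person would: the job done as asked, in the order asked, and still so for the second after the job is handed in, with the robot touching nothing.
Of seated0, seated1, seated2, seated3, seated4, seated5 only 1 to 3 are there at a start; the rules pass over those that are not, and their reading is None.
At some moment in a run one of domino0, domino1, domino2, domino3 may be knocked a few centimetres aside while the robot is not near it.
Once in a run the grip may slacken for a moment while it holds something.
It also fails if it takes over 210 s, if anything falls off the work surface, if the arm or the gripper's body presses on something with over 40 N, if the wrist force passes 120 N, or if a joint passes its speed limit or range.

## Robot

A 7-joint arm with a two-finger parallel gripper is mounted at the origin on the work surface. World frame = base frame: x ahead of the robot, y to its left, z up, the work surface at z = 0. Lengths are in m, angles in rad, forces in N, time in s.
With the tool pointing down it reaches from about 0.4 to 0.9 m from the base axis. Payload 5.5 kg.
Tool frame: the origin (TCP) lies at the very end of the fingers, on their centre line; the grasp point (between the pads) lies 19 mm behind it; z points along the fingers, y is the line along which they close (so a half turn about z gives the same grasp; the last joint's range is limited). The gripper opens to 85 mm and grips with 20 to 120 N. Pads are 22 mm wide; open, the fingers measure 114 mm over their backs; the gripper's body (76 mm by 85 mm) begins 54 mm behind the grasp point. The pads swing forward as they close: fully open they stand 13 mm farther back than shut.
Start: joints at [1.366, 0.501, -0.427, 1.55, 0.221, 1.138, -0.21], TCP at [0.293, -0.58, 0.196] pointing down, gripper open.
Joint ranges: [-2.88, 2.88], [-0.31, 2.03], [-1.54, 1.56], [0.2, 2.42], [-1.41, 4.55], [0.19, 2.02], [-2.57, 2.57]. Speed limits (rad/s): [2.57, 2.57, 3.14, 3.14, 3.14, 3.14, 3.14].

## Interface

Orientations are given as a unit quaternion [x, y, z, w].
In Python, from bench import readout, optics, r gives the robot as it stands.
- The arm moves only by the tool jog_arm, never from a script. Its argument "plan" is a list of rows, each an object of numbers: "x", "y", "z": the shift along the world's x, y, z scaled (see below); "rx", "ry", "rz": the turn, a rotation vector about the world's x, y, z scaled (see below); "jaw": the opening, from -1 (shut) to 1 (fully open). In form: [{"x": .., "y": .., "z": .., "rx": .., "ry": .., "rz": .., "jaw": ..}, ...]. A call has 1 to 5 rows; each row is the pose to reach, as a shift and turn from the pose commanded when the call began; what a row does not reach only later rows make up. The controller multiplies each number of a shift by 0.6 m and each number of a turn by pi/4 rad. A row lasts 1/8 s, in which the tool goes at most 62.5 mm and 10.7 degrees, less where a joint would pass 70% of its speed; a pose out of reach is approached as far as the arm can. A call with a number of a shift or a turn outside -1 to 1 is refused whole. A call with a gripper value outside its range is refused whole. The fingers move at their own pace and stop on an object; the grip force is fixed at half the most. Time passes only in rows, so rows that repeat a pose let the fingers close. It gives the time, the measured TCP pose, the force, the opening and the grip force at its end, in the units of the state.
- readout.sense(): the state, without advancing time (a new reading comes with each control period).
- optics.read_camera(name): name is "scene" or "top"; returns a dict with "frame" (384x512x3 uint8, red, green, blue), "fx", "fy", "cx", "cy" (pixels), "D" ([k1, k2, p1, p2, k3] as OpenCV has them; the pictures are not rectified), "T" (4x4, takes a point from camera to world coordinates). Camera axes: x right, y down, z forward; pixel columns grow to the right and rows downward; lengths in m; the calibration is good to about 2 mm. A picture is of the moment at which its call begins. There is no depth.
- r.job_done(): hands the job in; it is judged then, once.
The state is a dict: "t": time; "qpos": joint angles; "qd": joint speeds; "joint_efforts": joint torques, N m; "tool_pos": TCP position; "tool_rot": TCP orientation; "ft_force": force on the tool from outside, world axes, zero at the start; "wrist_torque": the same for the moment, N m; "grip_width": finger opening in m; "finger_force": force on a finger pad.
Only numpy, scipy, OpenCV 4.12 (cv2) and the standard library are available. Lean on these libraries where they do the work, as an engineer would, in place of code of your own. Each camera call takes 0.05 s, during which the arm holds its last target. There are 200 camera calls.

## Working session

There is one attempt and no reset: what is moved stays moved. The work goes in short steps, Python scripts to look and compute and a tool call to move; the robot and the scene stay as the last step left them, time stands still between calls to the robot, and variables do not carry over. Pictures are saved under pics/ and viewed, at most 14 in all, crops included, and the job is handed in when it is done.

Besides the shell and the picture viewer there is one more tool, called after "Request:" as name([rows], argument=value, ...), one row to a line, values as JSON. jog_arm: Moves the arm, as the interface text tells. Shifts and turns lie within -1 to 1; 1 stands for 0.6 m of shift or pi/4 rad of turn. Its arguments: {"type":"object","properties":{"plan":{"type":"array"}},"required":["plan"]}

```bash
ls; mkdir -p pics
python3 - <<'E'
from bench import readout, optics, r
import cv2,numpy as np
s=readout.sense(); print(s['t'],s['tool_pos'],s['tool_rot'],s['grip_width'],s['ft_force'])
for n in('scene','top'):
    c=optics.read_camera(n); cv2.imwrite(f'pics/{n}0.png',cv2.resize(c['frame'][...,::-1],(800,600),interpolation=cv2.INTER_CUBIC)); cv2.imwrite(f'raw_{n}0.png',c['frame'][...,::-1])
    print(n,c['fx'],c['fy'],c['cx'],c['cy'],c['D'],np.round(c['T'],3).tolist())
E
```

```text
pics
0.0 [ 0.2927423  -0.57948551  0.19534436] [ 9.72763877e-01  2.31796191e-01 -1.87088199e-04 -9.64712824e-04] 0.08581228718021357 [-0.02994363  0.35164803 -0.0145132 ]
scene 484.6176476180854 484.6176476180854 257.36940222636497 189.1958083569816 [0.04490522 0.         0.         0.         0.        ] [[-0.782, 0.483, -0.395, 1.046], [0.624, 0.591, -0.512, 0.592], [-0.013, -0.646, -0.763, 0.894], [0.0, 0.0, 0.0, 1.0]]
top 474.995498170748 474.995498170748 254.12264571429228 183.70437700160974 [-0.08730417  0.          0.          0.          0.        ] [[-0.027, -0.99, 0.137, 0.473], [-1.0, 0.027, -0.004, 0.006], [0.0, -0.137, -0.991, 1.165], [0.0, 0.0, 0.0, 1.0]]
```

View pics/top0.png

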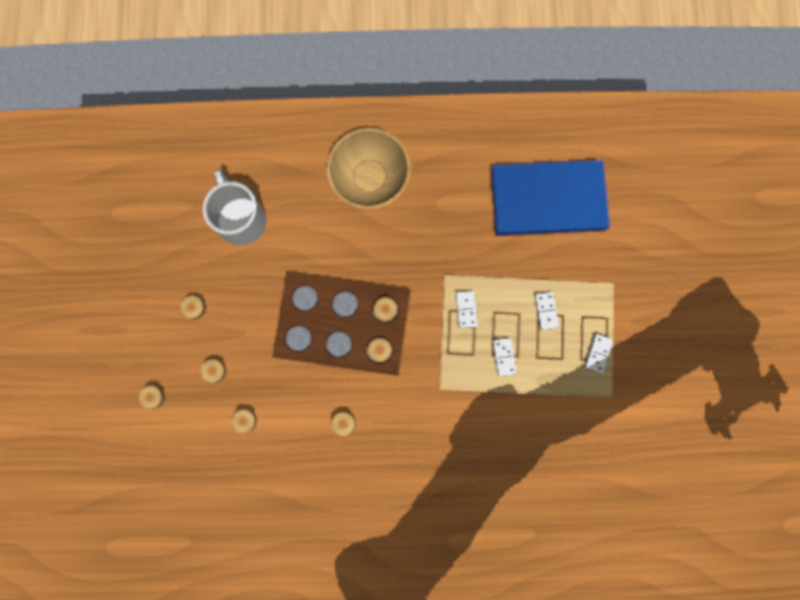

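View pics/scene0.png

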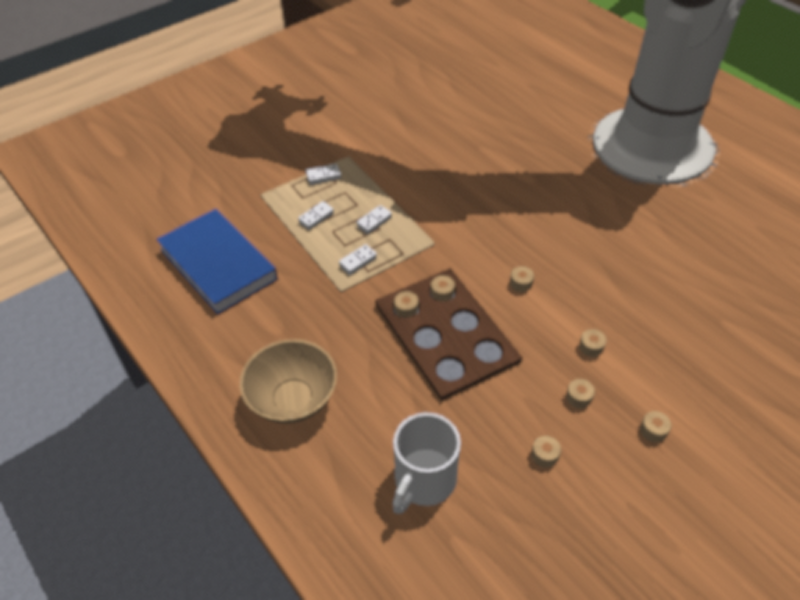

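```bash
cat > vis.py <<'E'
import cv2, numpy as np
from bench import readout, optics
def cam(n):
    c=optics.read_camera(n); c['K']=np.array([[c['fx'],0,c['cx']],[0,c['fy'],c['cy']],[0,0,1]]); c['D']=np.array(c['D'],float)
    c['T']=np.array(c['T']); c['W']=np.linalg.inv(c['T']); return c
def proj(c,P):
    return cv2.projectPoints(np.asarray(P,float).reshape(-1,1,3),cv2.Rodrigues(c['W'][:3,:3])[0],c['W'][:3,3],c['K'],c['D'])[0][:,0]
def unproj(c,uv,z):
    p=cv2.undistortPoints(np.asarray(uv,float).reshape(-1,1,2),c['K'],c['D'])[:,0]
    d=np.c_[p,np.ones(len(p))]@c['T'][:3,:3].T; o=c['T'][:3,3]
    return (o+d*((z-o[2])/d[:,2])[:,None])[:,:2]
def ortho(c,z,x0,x1,y0,y1,s):
    "rows: x decreasing from x1; cols: y decreasing from y1; s px per m"
    X,Y=np.meshgrid(x1-np.arange(int((x1-x0)*s))/s,y1-np.arange(int((y1-y0)*s))/s,indexing='ij')
    m=proj(c,np.c_[X.ravel(),Y.ravel(),np.full(X.size,z)]).reshape(*X.shape,2).astype(np.float32)
    return cv2.remap(c['frame'][...,::-1].copy(),m,None,cv2.INTER_CUBIC)
def grid(im,x1,y1,s,step=.05):
    h,w=im.shape[:2]
    for k in range(-20,40):
        v=k*step; r_=int((x1-v)*s); q=int((y1-v)*s)
        if 0<=r_<h: cv2.line(im,(0,r_),(w,r_),(0,255,0),1); cv2.putText(im,f'{v:.2f}',(0,r_-2),0,.4,(0,255,0),1)
        if 0<=q<w: cv2.line(im,(q,0),(q,h),(0,255,255),1); cv2.putText(im,f'{v:.2f}',(q+1,10),0,.4,(0,255,255),1)
    return im
def fitsil(c,mask,pts,xy0):
    "xy so that the projected hull of pts (about xy) has the mask's centroid"
    m=cv2.moments(mask,True); t=np.array([m['m10'],m['m01']])/m['m00']
    xy=np.array(xy0,float)
    def cen(xy):
        h=cv2.convexHull((proj(c,pts+np.r_[xy,0])).astype(np.float32)); q=cv2.moments(h); return np.array([q['m10'],q['m01']])/q['m00']
    for _ in range(6):
        e=t-cen(xy); J=np.c_[(cen(xy+[.01,0])-cen(xy))/.01,(cen(xy+[0,.01])-cen(xy))/.01]; xy=xy+np.linalg.solve(J,e)
    return xy,m['m00']
a=np.linspace(0,2*np.pi,60,endpoint=False)
def cyl(r,z0,z1): return np.vstack([np.c_[r*np.cos(a),r*np.sin(a),np.full(60,z)] for z in(z0,z1)])
E
python3 - <<'E'
from vis import *
c=cam('top'); 
cv2.imwrite('pics/L.png',grid(ortho(c,.014,.36,.66,.0,.40,2000),.66,.40,2000))
cv2.imwrite('pics/R.png',grid(ortho(c,.003,.40,.66,-.35,.0,2200),.66,.0,2200))
hsv=cv2.cvtColor(c['frame'],cv2.COLOR_RGB2HSV)
for n,v in dict(table=(250,450),sp=(183,307),sp2=(343,415),seat=(376,309),felt=(305,298),tray=(322,320),dom=(470,300)).items(): print(n,hsv[int(v[1]*.64),int(v[0]*.64)])
E
```

```text
table [ 14 163 192]
sp [ 18 121 198]
sp2 [ 18 122 198]
seat [ 19 121 187]
felt [112  19 146]
tray [ 12 155 102]
dom [120   2 227]
```

View pics/L.png

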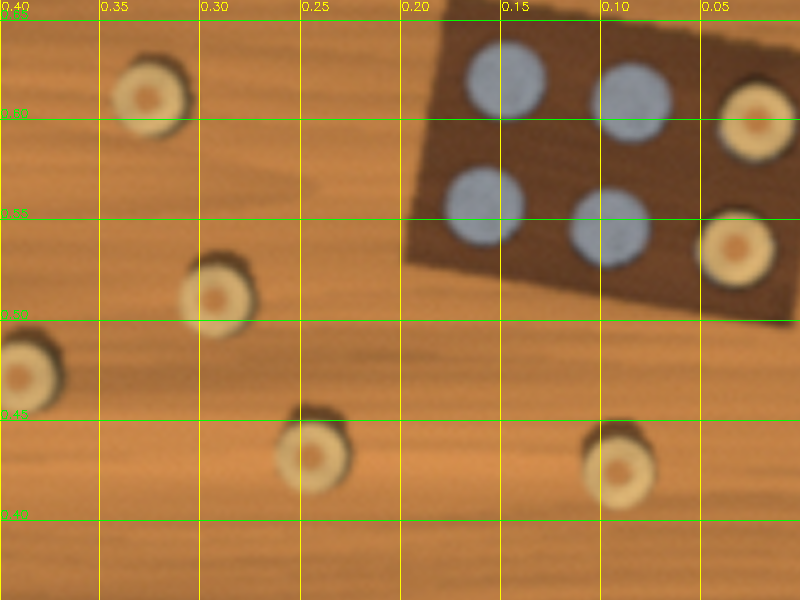

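View pics/R.png

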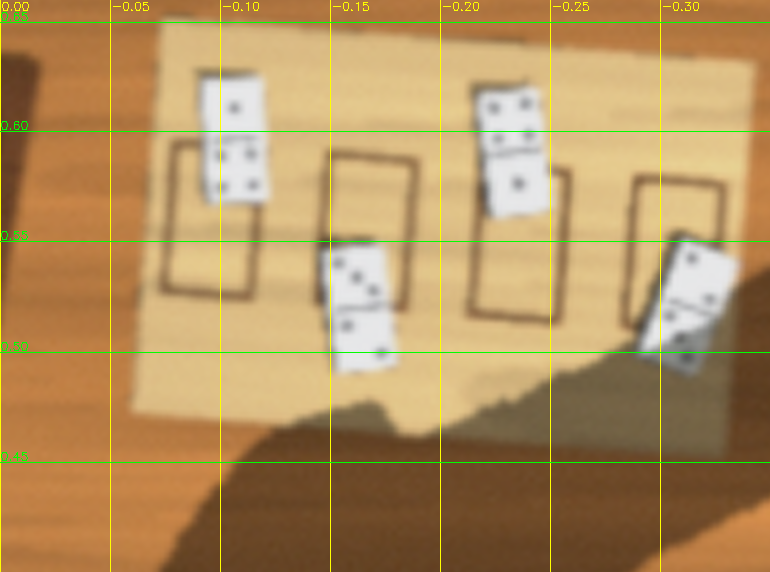

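```bash
cat > meas.py <<'E'
from vis import *
def blobs(c,kind,amin):
    h=cv2.cvtColor(cv2.resize(c['frame'],None,fx=4,fy=4,interpolation=cv2.INTER_CUBIC),cv2.COLOR_RGB2HSV)
    H,S,V=[h[...,i].astype(int) for i in range(3)]
    m={'felt':(H>90)&(H<130)&(S>8)&(S<60)&(V>100)&(V<185),'ctr':(S<143)&(S>70)&(H>12)&(H<26)&(V>120),'white':(S<40)&(V>185)}[kind].astype(np.uint8)
    m=cv2.morphologyEx(m,cv2.MORPH_CLOSE,np.ones((13,13))); m=cv2.morphologyEx(m,cv2.MORPH_OPEN,np.ones((9,9)))
    n,l,st,ce=cv2.connectedComponentsWithStats(m)
    return [(l==i).astype(np.uint8) for i in range(1,n) if amin<st[i,4]<6*amin]
def fs(c,mask,pts,z):   # centroid in raw pixels
    m=cv2.moments(mask,True); t=(np.array([m['m10'],m['m01']])/m['m00']+.5)/4-.5
    xy=unproj(c,[t],z)[0]
    def cen(xy):
        q=cv2.moments(cv2.convexHull(proj(c,pts+np.r_[xy,0]).astype(np.float32))); return np.array([q['m10'],q['m01']])/q['m00']
    for _ in range(5):
        e=t-cen(xy); J=np.c_[(cen(xy+[.01,0])-cen(xy))/.01,(cen(xy+[0,.01])-cen(xy))/.01]; xy=xy+np.linalg.solve(J,e)
    return xy,cv2.contourArea(cv2.convexHull(proj(c,pts+np.r_[xy,0]).astype(np.float32)))*16/m['m00']
WELL=np.array([(-32,-64),(-32,0),(-32,64),(32,-64),(32,0),(32,64)])/1000
def counters(c):
    o=[]
    for b in blobs(c,'ctr',1500):
        xy,k=fs(c,b,cyl(.018,0,.022),.015)
        if .35<xy[0]<.7 and -.03<xy[1]<.5: o.append((*xy,k))
    return np.array(o)
def felts(c):
    o=[]
    for b in blobs(c,'felt',1500):
        m=cv2.moments(b,True); t=(np.array([m['m10'],m['m01']])/m['m00']+.5)/4-.5
        xy=unproj(c,[t],.010)[0]
        if .45<xy[0]<.7 and 0<xy[1]<.25:o.append((*xy,m['m00']))
    return np.array(o)
E
python3 - <<'E'
from meas import *
np.set_printoptions(precision=4,suppress=True)
for n in('top','scene'):
    c=cam(n); print(n); print(counters(c)); print(felts(c))
E
```

```text
top
[[0.6102 0.3256 1.2231]
 [0.599  0.0216 1.0746]
 [0.5356 0.0322 1.0275]
 [0.5097 0.2922 1.1686]
 [0.4711 0.3904 1.2789]
 [0.432  0.2442 1.1923]
 [0.4242 0.0907 1.1114]]
[[   0.6195    0.1472 2427.    ]
 [   0.6086    0.0843 2479.    ]
 [   0.5568    0.158  2539.    ]
 [   0.5458    0.0953 2563.    ]]
scene
[]
[[   0.5467    0.0945 1844.    ]
 [   0.6096    0.0836 2000.    ]
 [   0.5575    0.1579 2088.    ]
 [   0.6208    0.1469 2282.    ]]
```

Request:
jog_arm([
  {"x":0.06,"y":0.08,"z":-0.02,"rx":0,"ry":0,"rz":0,"jaw":1},
  {"x":0.13,"y":0.16,"z":-0.05,"rx":0,"ry":0,"rz":0,"jaw":0.3},
  {"x":0.19,"y":0.24,"z":-0.08,"rx":0,"ry":0,"rz":0,"jaw":0.3},
  {"x":0.24,"y":0.32,"z":-0.1,"rx":0,"ry":0,"rz":0,"jaw":0.3},
  {"x":0.28,"y":0.4,"z":-0.12,"rx":0,"ry":0,"rz":0,"jaw":0.3},
])

```text
t: 0.88
tool_pos: [0.4625, -0.3379, 0.124]
tool_rot: [0.973, 0.232, 0.0, -0.0]
ft_force: [0.1, -1.1, -0.7]
grip_width: 0.0555
finger_force: 0.0
```

Request:
jog_arm([
  {"x":0.01,"y":0.1,"z":0,"jaw":0.3,"rx":0,"ry":0,"rz":0},
  {"x":0.01,"y":0.2,"z":0,"jaw":0.3,"rx":0,"ry":0,"rz":0},
  {"x":0,"y":0.3,"z":0,"jaw":0.3,"rx":0,"ry":0,"rz":0},
  {"x":0,"y":0.4,"z":0,"jaw":0.3,"rx":0,"ry":0,"rz":0},
  {"x":-0.01,"y":0.5,"z":0,"jaw":0.3,"rx":0,"ry":0,"rz":0},
])

```text
t: 1.5
tool_pos: [0.4554, -0.0383, 0.1248]
tool_rot: [0.973, 0.232, 0.001, 0.0]
ft_force: [1.1, 0.1, 0.8]
grip_width: 0.0557
finger_force: 0.0
```

Request:
jog_arm([
  {"x":-0.02,"y":0.09,"z":0,"jaw":0.3,"rx":0,"ry":0,"rz":0},
  {"x":-0.05,"y":0.17,"z":-0.02,"jaw":0.3,"rx":0,"ry":0,"rz":0},
  {"x":-0.05,"y":0.2167,"z":-0.06,"jaw":0.3,"rx":0,"ry":0,"rz":0},
  {"x":-0.05,"y":0.2167,"z":-0.08,"jaw":0.3,"rx":0,"ry":0,"rz":0},
  {"x":-0.05,"y":0.2167,"z":-0.08,"jaw":0.3,"rx":0,"ry":0,"rz":0},
])

```text
t: 2.12
tool_pos: [0.4244, 0.0891, 0.0757]
tool_rot: [0.973, 0.232, -0.001, -0.0]
ft_force: [-0.4, 0.9, 0.2]
grip_width: 0.0555
finger_force: 0.0
```

Request:
jog_arm([
  {"x":0,"y":0,"z":-0.06,"jaw":0.3,"rx":0,"ry":0,"rz":0},
  {"x":0,"y":0,"z":-0.1083,"jaw":0.3,"rx":0,"ry":0,"rz":0},
  {"x":0,"y":0,"z":-0.1083,"jaw":0.3,"rx":0,"ry":0,"rz":0},
  {"x":0,"y":0,"z":-0.1083,"jaw":-0.6,"rx":0,"ry":0,"rz":0},
  {"x":0,"y":0,"z":-0.1083,"jaw":-0.6,"rx":0,"ry":0,"rz":0},
])

```text
t: 2.75
tool_pos: [0.4265, 0.0897, 0.0127]
tool_rot: [0.973, 0.231, 0.001, 0.0]
ft_force: [-0.8, 0.2, -0.3]
grip_width: 0.0197
finger_force: 0.0
```

Request:
jog_arm([
  {"x":0,"y":0,"z":0,"jaw":-0.6,"rx":0,"ry":0,"rz":0},
  {"x":0,"y":0,"z":0,"jaw":-0.6,"rx":0,"ry":0,"rz":0},
  {"x":0,"y":0,"z":0.05,"jaw":-0.6,"rx":0,"ry":0,"rz":0},
  {"x":0,"y":0,"z":0.1,"jaw":-0.6,"rx":0,"ry":0,"rz":0},
])

```text
t: 3.25
tool_pos: [0.4246, 0.09, 0.072]
tool_rot: [0.973, 0.232, -0.001, -0.0]
ft_force: [0.5, -0.9, -0.1]
grip_width: 0.0169
finger_force: 0.0
```

Run:
```python
from vis import *
c=cam('scene'); f=c['frame'][...,::-1]
print(proj(c,[[.425,.09,.022],[.425,.09,.072]]))
u,v=proj(c,[[.425,.09,.03]])[0].astype(int)
a=cv2.resize(f[max(0,v-75):v+75,u-100:u+100],(800,600),interpolation=cv2.INTER_CUBIC); print(u,v); cv2.imwrite('pics/a1.png',a)
```

```text
[[333.95895261 175.68571694]
 [336.26991868 161.34364921]]
334 173
```

View pics/a1.png

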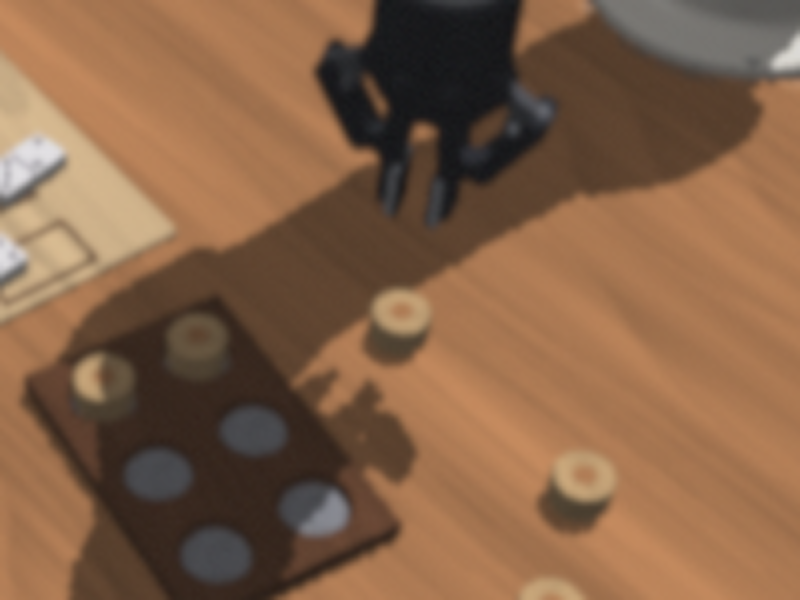

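Run:
```python
from vis import *
c=cam('top'); f=c['frame'][...,::-1]
s=readout.sense(); print(s['tool_pos'],s['grip_width'],s['qpos'])
print(proj(c,[[.425,.09,.022],[.425,.09,.072],[.425,.09,.105]]))
u,v=proj(c,[[.425,.09,.072]])[0].astype(int)
a=cv2.resize(f[v-75:v+75,u-100:u+100],(800,600),interpolation=cv2.INTER_CUBIC); print(u,v); cv2.imwrite('pics/a2.png',a)
```

```text
[0.42746922 0.09047657 0.07396258] 0.017230884785377265 [ 0.32319059  0.34769782 -0.67936414  2.16595093  0.33154009  0.72326359
 -1.68051999]
[[219.25684656 270.60067434]
 [217.66264567 271.58052181]
 [216.52784508 272.2778957 ]]
217 271
```

View pics/a2.png

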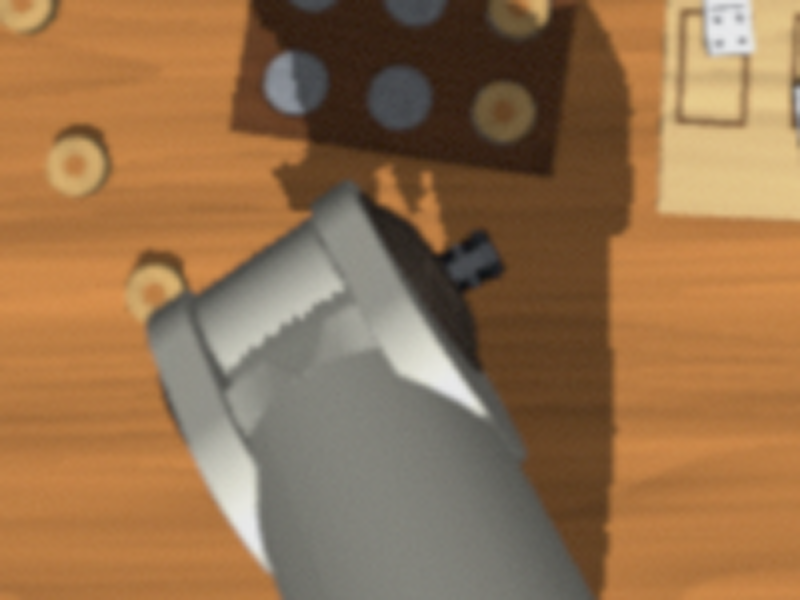

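Run:
```python
from vis import *
c=cam('scene'); f=c['frame'][...,::-1].copy()
a=f[125:185,296:376].astype(float)
a=np.clip(255*(a/255)**.5,0,255).astype(np.uint8)
a=cv2.resize(a,(800,600),interpolation=cv2.INTER_CUBIC)
s=readout.sense()['tool_pos']
for z in (0,.019): 
  p=((proj(c,[s+[0,0,z]])[0]-[296,125]+.5)*10).astype(int); cv2.circle(a,tuple(int(i) for i in p),5,(0,0,255),-1)
cv2.imwrite('pics/a3.png',a)
```

```text
(no output)
```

View pics/a3.png

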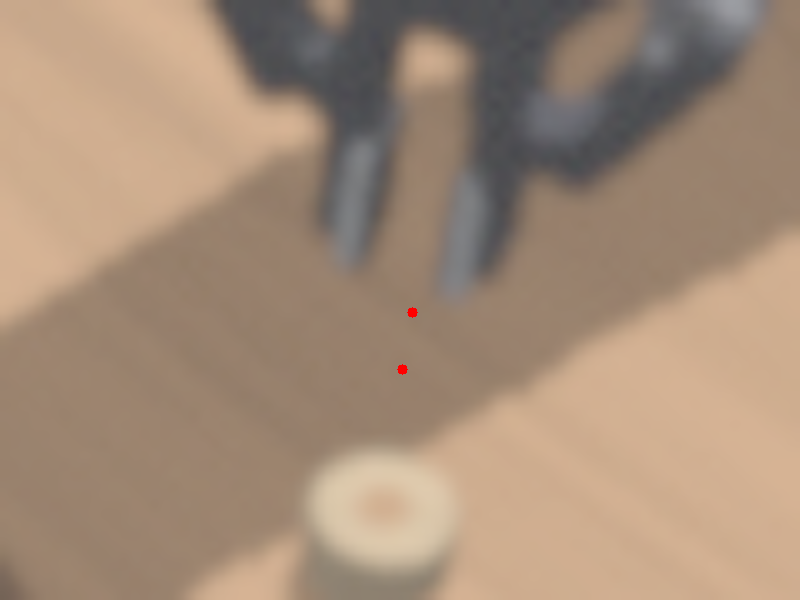

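Request:
jog_arm([
  {"x":0.06,"y":0.08,"z":0,"jaw":-0.6,"rx":0,"ry":0,"rz":0},
  {"x":0.06,"y":0.13,"z":-0.05,"jaw":-0.6,"rx":0,"ry":0,"rz":0},
  {"x":0.06,"y":0.13,"z":-0.1,"jaw":-0.6,"rx":0,"ry":0,"rz":0},
  {"x":0.06,"y":0.13,"z":-0.1,"jaw":-0.6,"rx":0,"ry":0,"rz":0},
])

```text
t: 3.9
tool_pos: [0.458, 0.1672, 0.0087]
tool_rot: [0.973, 0.232, -0.003, 0.0]
ft_force: [0.4, -0.4, -0.9]
grip_width: 0.0172
finger_force: 0.0
```

Request:
jog_arm([
  {"x":0,"y":0,"z":-0.01,"jaw":-0.6,"rx":0,"ry":0,"rz":0},
  {"x":0,"y":0,"z":-0.01,"jaw":-0.6,"rx":0,"ry":0,"rz":0},
])

```text
t: 4.15
tool_pos: [0.4616, 0.1674, 0.0058]
tool_rot: [0.973, 0.231, 0.0, 0.0]
ft_force: [0.4, 0.7, -0.7]
grip_width: 0.0172
finger_force: 0.0
```

Request:
jog_arm([
  {"x":0,"y":0,"z":-0.008,"jaw":-0.6,"rx":0,"ry":0,"rz":0},
  {"x":0,"y":0,"z":-0.008,"jaw":-0.6,"rx":0,"ry":0,"rz":0},
])

```text
t: 4.4
tool_pos: [0.4613, 0.1676, 0.0008]
tool_rot: [0.973, 0.232, 0.0, 0.0]
ft_force: [-0.6, -0.8, -0.0]
grip_width: 0.0169
finger_force: 0.0
```

Request:
jog_arm([
  {"x":0,"y":0,"z":-0.005,"jaw":-0.6,"rx":0,"ry":0,"rz":0},
  {"x":0,"y":0,"z":-0.005,"jaw":-0.6,"rx":0,"ry":0,"rz":0},
])

```text
t: 4.65
tool_pos: [0.461, 0.1678, -0.0025]
tool_rot: [0.973, 0.232, -0.0, 0.0]
ft_force: [-0.3, -0.3, 0.5]
grip_width: 0.0169
finger_force: 0.0
```

Request:
jog_arm([
  {"x":0,"y":0,"z":-0.01,"jaw":-0.6,"rx":0,"ry":0,"rz":0},
  {"x":0,"y":0,"z":-0.01,"jaw":-0.6,"rx":0,"ry":0,"rz":0},
])

```text
t: 4.9
tool_pos: [0.4606, 0.1677, -0.0089]
tool_rot: [0.973, 0.232, -0.0, 0.0]
ft_force: [0.7, -0.9, 0.1]
grip_width: 0.0173
finger_force: 0.0
```

Run:
```python
from vis import *
c=cam('scene'); f=c['frame'][...,::-1].copy()
s=readout.sense()['tool_pos']; print(s,readout.sense()['ft_force'])
u,v=proj(c,[s])[0].astype(int)
a=f[v-36:v+24,u-40:u+40].astype(float)
a=np.clip(255*(a/255)**.5,0,255).astype(np.uint8)
a=cv2.resize(a,(800,600),interpolation=cv2.INTER_CUBIC)
for z in (0,.019,.031): 
  p=((proj(c,[s+[0,0,z]])[0]-[u-40,v-36]+.5)*10).astype(int); cv2.circle(a,tuple(int(i) for i in p),5,(0,0,255),-1)
cv2.imwrite('pics/a4.png',a)
```

```text
[ 0.4607703   0.16777568 -0.00871944] [-0.12038625  0.64755808  0.26697493]
```

View pics/a4.png

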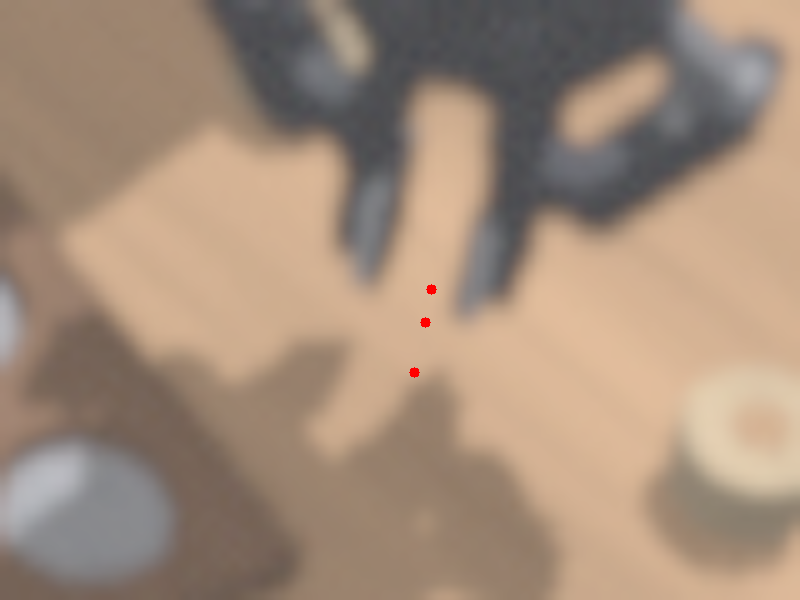

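Request:
jog_arm([
  {"x":0,"y":0,"z":-0.02,"jaw":-0.6,"rx":0,"ry":0,"rz":0},
  {"x":0,"y":0,"z":-0.02,"jaw":-0.6,"rx":0,"ry":0,"rz":0},
])

```text
t: 5.2
tool_pos: [0.4602, 0.1675, -0.0214]
tool_rot: [0.973, 0.232, -0.001, 0.0]
ft_force: [-0.2, 0.5, -0.3]
grip_width: 0.017
finger_force: 0.0
```

Request:
jog_arm([
  {"x":0,"y":0,"z":-0.005,"jaw":-0.6,"rx":0,"ry":0,"rz":0},
  {"x":0,"y":0,"z":-0.005,"jaw":-0.6,"rx":0,"ry":0,"rz":0},
])

```text
t: 5.45
tool_pos: [0.461, 0.1679, -0.0235]
tool_rot: [0.973, 0.232, -0.0, 0.0]
ft_force: [0.5, -0.5, 0.1]
grip_width: 0.0167
finger_force: 0.0
```

Request:
jog_arm([
  {"x":0,"y":0,"z":-0.004,"jaw":-0.6,"rx":0,"ry":0,"rz":0},
  {"x":0,"y":0,"z":-0.004,"jaw":-0.6,"rx":0,"ry":0,"rz":0},
])

```text
t: 5.7
tool_pos: [0.4611, 0.1679, -0.0259]
tool_rot: [0.973, 0.232, -0.0, 0.0]
ft_force: [-0.3, 0.0, 0.2]
grip_width: 0.017
finger_force: 0.0
```

Request:
jog_arm([
  {"x":0,"y":0,"z":-0.003,"jaw":-0.6,"rx":0,"ry":0,"rz":0},
  {"x":0,"y":0,"z":-0.003,"jaw":-0.6,"rx":0,"ry":0,"rz":0},
])

```text
t: 5.95
tool_pos: [0.4611, 0.1679, -0.0276]
tool_rot: [0.973, 0.232, -0.0, 0.0]
ft_force: [-0.5, -0.1, 0.3]
grip_width: 0.0174
finger_force: 0.0
```

Request:
jog_arm([
  {"x":0,"y":0,"z":-0.003,"jaw":-0.6,"rx":0,"ry":0,"rz":0},
  {"x":0,"y":0,"z":-0.003,"jaw":-0.6,"rx":0,"ry":0,"rz":0},
])

```text
t: 6.2
tool_pos: [0.461, 0.1678, -0.0295]
tool_rot: [0.973, 0.232, -0.0, 0.0]
ft_force: [-0.6, -0.7, 0.5]
grip_width: 0.0173
finger_force: 0.0
```

Request:
jog_arm([
  {"x":0,"y":0,"z":-0.003,"jaw":-0.6,"rx":0,"ry":0,"rz":0},
  {"x":0,"y":0,"z":-0.003,"jaw":-0.6,"rx":0,"ry":0,"rz":0},
])

```text
t: 6.45
tool_pos: [0.461, 0.1678, -0.0313]
tool_rot: [0.973, 0.232, -0.0, 0.0]
ft_force: [-0.2, 0.1, -0.3]
grip_width: 0.0174
finger_force: 0.0
```

Request:
jog_arm([
  {"x":0,"y":0,"z":-0.003,"jaw":-0.6,"rx":0,"ry":0,"rz":0},
  {"x":0,"y":0,"z":-0.003,"jaw":-0.6,"rx":0,"ry":0,"rz":0},
])

```text
t: 6.7
tool_pos: [0.461, 0.1678, -0.0331]
tool_rot: [0.973, 0.232, -0.0, 0.0]
ft_force: [1.0, -0.2, -0.3]
grip_width: 0.0171
finger_force: 0.0
```

Request:
jog_arm([
  {"x":0,"y":0,"z":-0.003,"jaw":-0.6,"rx":0,"ry":0,"rz":0},
  {"x":0,"y":0,"z":-0.003,"jaw":-0.6,"rx":0,"ry":0,"rz":0},
])

```text
t: 6.95
tool_pos: [0.4612, 0.1679, -0.0346]
tool_rot: [0.973, 0.232, 0.0, 0.0]
ft_force: [-0.8, -0.4, 4.0]
grip_width: 0.0169
finger_force: 1.8
```

Run:
```python
from vis import *
c=cam('scene'); f=c['frame'][...,::-1].copy()
s=readout.sense()['tool_pos']; print(s,readout.sense()['ft_force'])
u,v=proj(c,[[s[0],s[1],0]])[0].astype(int)
a=f[v-34:v+26,u-40:u+40].astype(float)
a=np.clip(255*(a/255)**.5,0,255).astype(np.uint8)
a=cv2.resize(a,(800,600),interpolation=cv2.INTER_CUBIC)
for z in (0,.02): 
  p=((proj(c,[[s[0],s[1],z]])[0]-[u-40,v-34]+.5)*10).astype(int); cv2.circle(a,tuple(int(i) for i in p),5,(0,0,255),-1)
cv2.imwrite('pics/a5.png',a)
```

```text
[ 0.46123637  0.1679041  -0.03458277] [-1.09914775 -0.26516635  3.76021044]
```

View pics/a5.png

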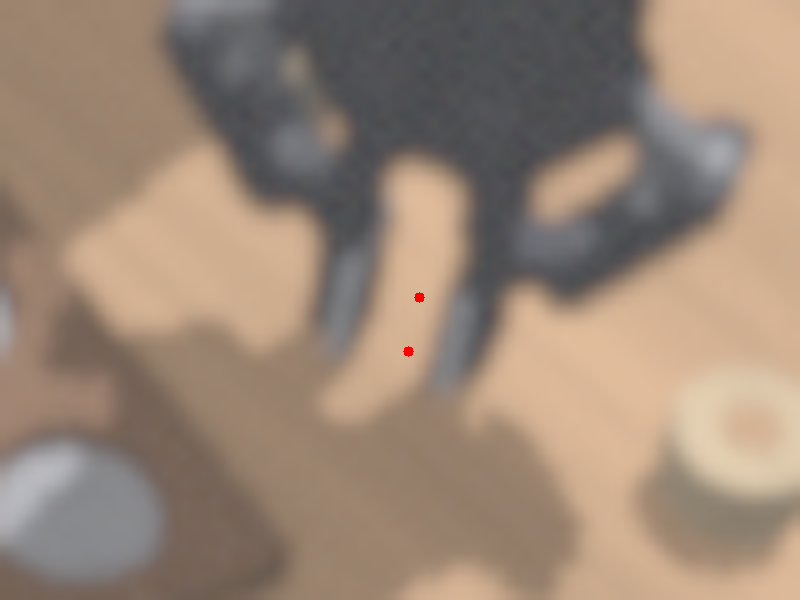

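Request:
jog_arm([
  {"x":0,"y":0,"z":0.08,"jaw":0.3,"rx":0,"ry":0,"rz":0},
  {"x":-0.03,"y":-0.07,"z":0.12,"jaw":0.3,"rx":0,"ry":0,"rz":0},
  {"x":-0.06,"y":-0.13,"z":0.12,"jaw":0.3,"rx":0,"ry":0,"rz":0},
  {"x":-0.06,"y":-0.13,"z":0.1,"jaw":0.3,"rx":0,"ry":0,"rz":0},
  {"x":-0.06,"y":-0.13,"z":0.1,"jaw":0.3,"rx":0,"ry":0,"rz":0},
])

```text
t: 7.62
tool_pos: [0.4248, 0.09, 0.0246]
tool_rot: [0.973, 0.232, -0.0, -0.0]
ft_force: [1.3, -1.0, 0.5]
grip_width: 0.0556
finger_force: 0.0
```

Request:
jog_arm([
  {"x":0,"y":0,"z":-0.05,"jaw":0.3,"rx":0,"ry":0,"rz":0},
  {"x":0,"y":0,"z":-0.082,"jaw":0.3,"rx":0,"ry":0,"rz":0},
  {"x":0,"y":0,"z":-0.082,"jaw":0.3,"rx":0,"ry":0,"rz":0},
  {"x":0,"y":0,"z":-0.082,"jaw":-0.6,"rx":0,"ry":0,"rz":0},
  {"x":0,"y":0,"z":-0.082,"jaw":-0.6,"rx":0,"ry":0,"rz":0},
])

```text
t: 8.25
tool_pos: [0.4259, 0.0909, -0.023]
tool_rot: [0.973, 0.232, 0.001, -0.0]
ft_force: [-0.8, 2.1, 1.1]
grip_width: 0.0328
finger_force: 59.4
```

Request:
jog_arm([
  {"x":0,"y":0,"z":0,"jaw":-0.6,"rx":0,"ry":0,"rz":0},
  {"x":0,"y":0,"z":0,"jaw":-0.6,"rx":0,"ry":0,"rz":0},
])

```text
t: 8.5
tool_pos: [0.426, 0.0908, -0.0231]
tool_rot: [0.973, 0.232, 0.001, -0.0]
ft_force: [-1.8, 2.9, 6.4]
grip_width: 0.0332
finger_force: 59.7
```

Request:
jog_arm([
  {"x":0,"y":0,"z":0.04,"jaw":-0.6,"rx":0,"ry":0,"rz":0},
  {"x":0,"y":0,"z":0.1,"jaw":-0.6,"rx":0,"ry":0,"rz":0},
  {"x":0,"y":0,"z":0.1,"jaw":-0.6,"rx":0,"ry":0,"rz":0},
])

```text
t: 8.88
tool_pos: [0.4276, 0.0899, 0.0383]
tool_rot: [0.973, 0.231, 0.003, 0.001]
ft_force: [-0.1, -0.2, -0.4]
grip_width: 0.033
finger_force: 59.6
```

Run:
```python
from vis import *
c=cam('scene'); f=c['frame'][...,::-1].copy()
s=readout.sense()['tool_pos']+[0,0,.0345]; print(s,readout.sense()['ft_force'])
u,v=proj(c,[s])[0].astype(int)
a=f[v-34:v+26,u-40:u+40].astype(float)
a=np.clip(255*(a/255)**.5,0,255).astype(np.uint8)
a=cv2.resize(a,(800,600),interpolation=cv2.INTER_CUBIC)
for z in (-.010,.012): 
  for q in proj(c,cyl(.018,0,0)[:60:6]+s+[0,0,z]):
    p=((q-[u-40,v-34]+.5)*10).astype(int); cv2.circle(a,tuple(int(i) for i in p),3,(0,0,255),-1)
cv2.imwrite('pics/a6.png',a)
```

```text
[0.42657354 0.08950191 0.07160861] [-0.85232127  0.42999583 -0.35534538]
```

View pics/a6.png

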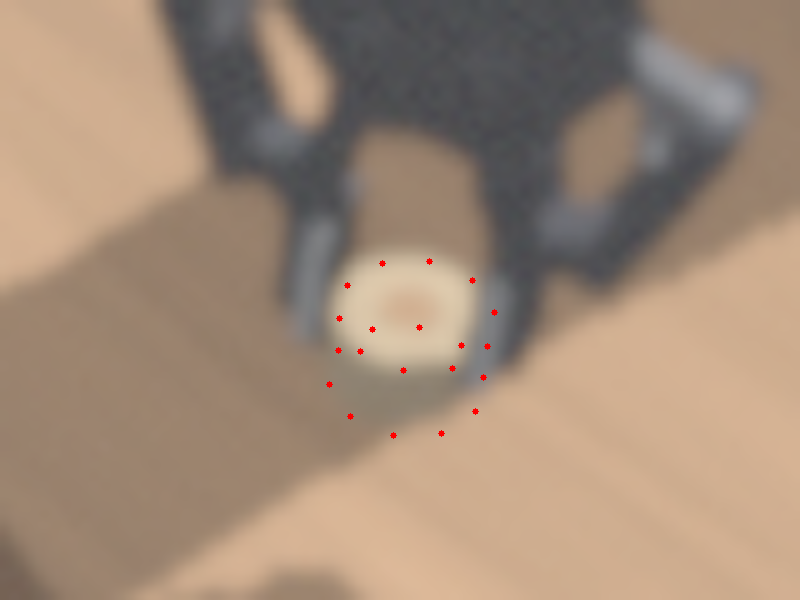

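Request:
jog_arm([
  {"x":0.09,"y":0,"z":0,"jaw":-0.6,"rx":0,"ry":0,"rz":0},
  {"x":0.18,"y":-0.005,"z":0,"jaw":-0.6,"rx":0,"ry":0,"rz":0},
  {"x":0.26,"y":-0.01,"z":0,"jaw":-0.6,"rx":0,"ry":0,"rz":0},
  {"x":0.3068,"y":-0.01,"z":0,"jaw":-0.6,"rx":0,"ry":0,"rz":0},
  {"x":0.3068,"y":-0.01,"z":-0.03,"jaw":-0.6,"rx":0,"ry":0,"rz":0},
])

```text
t: 9.55
tool_pos: [0.612, 0.0835, 0.0174]
tool_rot: [0.973, 0.231, 0.001, 0.0]
ft_force: [-0.5, -0.4, -0.3]
grip_width: 0.0332
finger_force: 59.6
```

Request:
jog_arm([
  {"x":0,"y":0,"z":-0.02,"jaw":-0.6,"rx":0,"ry":0,"rz":0},
  {"x":0,"y":0,"z":-0.03,"jaw":-0.6,"rx":0,"ry":0,"rz":0},
  {"x":0,"y":0,"z":-0.04,"jaw":-0.6,"rx":0,"ry":0,"rz":0},
  {"x":0,"y":0,"z":-0.048,"jaw":-0.6,"rx":0,"ry":0,"rz":0},
  {"x":0,"y":0,"z":-0.048,"jaw":-0.6,"rx":0,"ry":0,"rz":0},
])

```text
t: 10.18
tool_pos: [0.6091, 0.0838, -0.0109]
tool_rot: [0.973, 0.232, -0.0, 0.0]
ft_force: [0.1, -0.0, -0.3]
grip_width: 0.0331
finger_force: 59.6
```

Request:
jog_arm([
  {"x":0,"y":0,"z":-0.005,"jaw":-0.6,"rx":0,"ry":0,"rz":0},
  {"x":0,"y":0,"z":-0.009,"jaw":-0.6,"rx":0,"ry":0,"rz":0},
  {"x":0,"y":0,"z":-0.009,"jaw":-0.6,"rx":0,"ry":0,"rz":0},
])

```text
t: 10.55
tool_pos: [0.6091, 0.0838, -0.0163]
tool_rot: [0.973, 0.232, -0.0, 0.0]
ft_force: [-0.1, -0.3, 0.2]
grip_width: 0.0332
finger_force: 59.6
```

Request:
jog_arm([
  {"x":0,"y":0,"z":-0.002,"jaw":-0.6,"rx":0,"ry":0,"rz":0},
  {"x":0,"y":0,"z":-0.002,"jaw":-0.6,"rx":0,"ry":0,"rz":0},
])

```text
t: 10.8
tool_pos: [0.6094, 0.0839, -0.017]
tool_rot: [0.973, 0.232, 0.0, 0.0]
ft_force: [-0.3, -0.1, 3.8]
grip_width: 0.0334
finger_force: 60.0
```

Request:
jog_arm([
  {"x":0,"y":0,"z":0.001,"jaw":0.3,"rx":0,"ry":0,"rz":0},
  {"x":0,"y":0,"z":0.001,"jaw":0.3,"rx":0,"ry":0,"rz":0},
  {"x":0,"y":0,"z":0.04,"jaw":0.3,"rx":0,"ry":0,"rz":0},
  {"x":0,"y":0,"z":0.1,"jaw":0.3,"rx":0,"ry":0,"rz":0},
])

```text
t: 11.3
tool_pos: [0.6084, 0.0839, 0.0434]
tool_rot: [0.973, 0.232, -0.001, -0.0]
ft_force: [1.3, -1.0, 0.4]
grip_width: 0.0555
finger_force: 0.0
```

Request:
jog_arm([
  {"x":-0.07,"y":0.06,"z":0,"jaw":0.3,"rx":0,"ry":0,"rz":0},
  {"x":-0.14,"y":0.12,"z":0,"jaw":0.3,"rx":0,"ry":0,"rz":0},
  {"x":-0.21,"y":0.18,"z":0,"jaw":0.3,"rx":0,"ry":0,"rz":0},
  {"x":-0.27,"y":0.24,"z":0,"jaw":0.3,"rx":0,"ry":0,"rz":0},
  {"x":-0.2955,"y":0.2642,"z":-0.02,"jaw":0.3,"rx":0,"ry":0,"rz":0},
])

```text
t: 11.92
tool_pos: [0.4308, 0.2459, 0.033]
tool_rot: [0.972, 0.234, 0.002, -0.001]
ft_force: [0.4, -0.4, -0.3]
grip_width: 0.0556
finger_force: 0.0
```

```bash
cat >> meas.py <<'E'
def ctop(c):
    o=[]
    for b in blobs(c,'ctr',1500):
        xy,k=fs(c,b,cyl(.018,.022,.0221),.022); 
        if .35<xy[0]<.7 and -.03<xy[1]<.5: o.append((*xy,k))
    return np.array(o)
E
python3 - <<'E'
from meas import *
np.set_printoptions(precision=4,suppress=True)
c=cam('top'); print(ctop(c)); print(felts(c)); print(readout.sense()['tool_pos'])
E
```

```text
[]
[[   0.5572    0.158  2590.    ]]
[0.4282 0.2466 0.0313]
```

Request:
jog_arm([
  {"x":0,"y":0,"z":0,"jaw":0.3,"rx":0,"ry":0,"rz":0},
  {"x":0,"y":0,"z":-0.05,"jaw":0.3,"rx":0,"ry":0,"rz":0},
  {"x":0,"y":0,"z":-0.0895,"jaw":0.3,"rx":0,"ry":0,"rz":0},
  {"x":0,"y":0,"z":-0.0895,"jaw":0.3,"rx":0,"ry":0,"rz":0},
  {"x":0,"y":0,"z":-0.0895,"jaw":-0.6,"rx":0,"ry":0,"rz":0},
])

```text
t: 12.6
tool_pos: [0.4334, 0.2422, -0.0221]
tool_rot: [0.973, 0.231, 0.001, -0.0]
ft_force: [-0.2, -0.3, 0.6]
grip_width: 0.0388
finger_force: 0.1
```

Request:
jog_arm([
  {"x":0,"y":0,"z":0,"jaw":-0.6,"rx":0,"ry":0,"rz":0},
  {"x":0,"y":0,"z":0,"jaw":-0.6,"rx":0,"ry":0,"rz":0},
  {"x":0,"y":0,"z":0,"jaw":-0.6,"rx":0,"ry":0,"rz":0},
])

```text
t: 12.98
tool_pos: [0.4334, 0.2424, -0.0217]
tool_rot: [0.973, 0.231, 0.001, 0.0]
ft_force: [-0.5, -2.6, 7.2]
grip_width: 0.0332
finger_force: 45.0
```

Request:
jog_arm([
  {"x":0,"y":0,"z":0.04,"jaw":-0.6,"rx":0,"ry":0,"rz":0},
  {"x":0,"y":0,"z":0.1,"jaw":-0.6,"rx":0,"ry":0,"rz":0},
  {"x":0.05,"y":-0.07,"z":0.1,"jaw":-0.6,"rx":0,"ry":0,"rz":0},
  {"x":0.1,"y":-0.14,"z":0.1,"jaw":-0.6,"rx":0,"ry":0,"rz":0},
  {"x":0.15,"y":-0.2,"z":0.1,"jaw":-0.6,"rx":0,"ry":0,"rz":0},
])

```text
t: 13.6
tool_pos: [0.5233, 0.1206, 0.0378]
tool_rot: [0.973, 0.232, 0.001, 0.0]
ft_force: [0.3, 1.0, -1.5]
grip_width: 0.033
finger_force: 60.0
```

Request:
jog_arm([
  {"x":0.0407,"y":-0.046,"z":0,"jaw":-0.6,"rx":0,"ry":0,"rz":0},
  {"x":0.0407,"y":-0.046,"z":-0.03,"jaw":-0.6,"rx":0,"ry":0,"rz":0},
  {"x":0.0407,"y":-0.046,"z":-0.06,"jaw":-0.6,"rx":0,"ry":0,"rz":0},
  {"x":0.0407,"y":-0.046,"z":-0.077,"jaw":-0.6,"rx":0,"ry":0,"rz":0},
  {"x":0.0407,"y":-0.046,"z":-0.077,"jaw":-0.6,"rx":0,"ry":0,"rz":0},
])

```text
t: 14.22
tool_pos: [0.5446, 0.0959, -0.0104]
tool_rot: [0.972, 0.233, -0.001, -0.0]
ft_force: [0.5, 0.1, -0.6]
grip_width: 0.0325
finger_force: 60.0
```

Request:
jog_arm([
  {"x":0,"y":0,"z":-0.005,"jaw":-0.6,"rx":0,"ry":0,"rz":0},
  {"x":0,"y":0,"z":-0.01,"jaw":-0.6,"rx":0,"ry":0,"rz":0},
  {"x":0,"y":0,"z":-0.01,"jaw":-0.6,"rx":0,"ry":0,"rz":0},
])

```text
t: 14.6
tool_pos: [0.5464, 0.0948, -0.0152]
tool_rot: [0.973, 0.232, 0.0, 0.0]
ft_force: [0.5, -0.7, -0.6]
grip_width: 0.033
finger_force: 60.0
```

Request:
jog_arm([
  {"x":0,"y":0,"z":-0.002,"jaw":-0.6,"rx":0,"ry":0,"rz":0},
  {"x":0,"y":0,"z":-0.002,"jaw":-0.6,"rx":0,"ry":0,"rz":0},
  {"x":0,"y":0,"z":-0.002,"jaw":-0.6,"rx":0,"ry":0,"rz":0},
])

```text
t: 14.98
tool_pos: [0.5465, 0.0948, -0.0155]
tool_rot: [0.973, 0.232, 0.0, 0.0]
ft_force: [-2.7, -1.3, 7.4]
grip_width: 0.0328
finger_force: 61.0
```

Request:
jog_arm([
  {"x":0,"y":0,"z":0.002,"jaw":0.3,"rx":0,"ry":0,"rz":0},
  {"x":0,"y":0,"z":0.002,"jaw":0.3,"rx":0,"ry":0,"rz":0},
  {"x":0,"y":0,"z":0.04,"jaw":0.3,"rx":0,"ry":0,"rz":0},
  {"x":0,"y":0,"z":0.1,"jaw":0.3,"rx":0,"ry":0,"rz":0},
  {"x":0,"y":0.06,"z":0.1,"jaw":0.3,"rx":0,"ry":0,"rz":0},
])

```text
t: 15.6
tool_pos: [0.5493, 0.1277, 0.0458]
tool_rot: [0.974, 0.229, 0.002, 0.001]
ft_force: [0.8, 0.9, -1.0]
grip_width: 0.0556
finger_force: 0.0
```

Request:
jog_arm([
  {"x":-0.02,"y":0.09,"z":0,"jaw":0.3,"rx":0,"ry":0,"rz":0},
  {"x":-0.04,"y":0.18,"z":0,"jaw":0.3,"rx":0,"ry":0,"rz":0},
  {"x":-0.0603,"y":0.2652,"z":0,"jaw":0.3,"rx":0,"ry":0,"rz":0},
  {"x":-0.0603,"y":0.2652,"z":-0.02,"jaw":0.3,"rx":0,"ry":0,"rz":0},
  {"x":-0.0603,"y":0.2652,"z":-0.02,"jaw":0.3,"rx":0,"ry":0,"rz":0},
])

```text
t: 16.23
tool_pos: [0.5093, 0.2888, 0.0303]
tool_rot: [0.973, 0.232, -0.001, 0.001]
ft_force: [0.0, 0.1, -0.0]
grip_width: 0.0554
finger_force: 0.0
```

Run:
```python
from meas import *
np.set_printoptions(precision=4,suppress=True)
c=cam('top'); print(ctop(c)); print(felts(c)); print(readout.sense()['tool_pos']); cv2.imwrite('pics/b1.png',ortho(c,.022,.36,.66,.0,.40,2000))
```

```text
[[0.5013 0.286  1.7645]]
[[   0.5571    0.1579 2590.    ]]
[0.5101 0.288  0.0306]
```

View pics/b1.png

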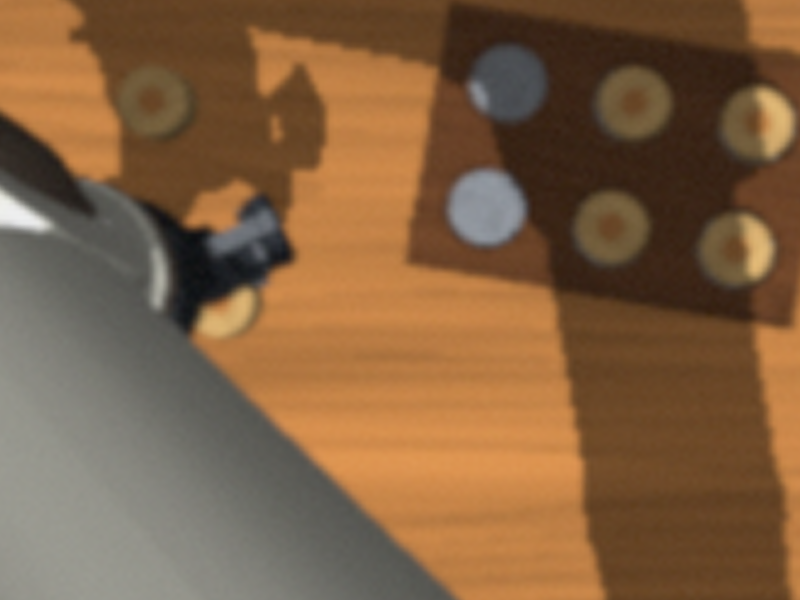

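Request:
jog_arm([
  {"x":0,"y":0,"z":-0.05,"jaw":0.3,"rx":0,"ry":0,"rz":0},
  {"x":0,"y":0,"z":-0.0905,"jaw":0.3,"rx":0,"ry":0,"rz":0},
  {"x":0,"y":0,"z":-0.0905,"jaw":0.3,"rx":0,"ry":0,"rz":0},
  {"x":0,"y":0,"z":-0.0905,"jaw":-0.6,"rx":0,"ry":0,"rz":0},
  {"x":0,"y":0,"z":-0.0905,"jaw":-0.6,"rx":0,"ry":0,"rz":0},
])

```text
t: 16.9
tool_pos: [0.5115, 0.2901, -0.0213]
tool_rot: [0.973, 0.231, 0.001, -0.0]
ft_force: [0.5, 0.3, 0.4]
grip_width: 0.0331
finger_force: 59.5
```

Request:
jog_arm([
  {"x":0,"y":0,"z":0,"jaw":-0.6,"rx":0,"ry":0,"rz":0},
  {"x":0,"y":0,"z":0,"jaw":-0.6,"rx":0,"ry":0,"rz":0},
])

```text
t: 17.15
tool_pos: [0.5115, 0.2901, -0.0213]
tool_rot: [0.973, 0.232, 0.001, 0.0]
ft_force: [0.8, -1.1, 6.6]
grip_width: 0.0332
finger_force: 60.1
```

Request:
jog_arm([
  {"x":0,"y":0,"z":0.04,"jaw":-0.6,"rx":0,"ry":0,"rz":0},
  {"x":0,"y":0,"z":0.1,"jaw":-0.6,"rx":0,"ry":0,"rz":0},
  {"x":0.05,"y":-0.07,"z":0.1,"jaw":-0.6,"rx":0,"ry":0,"rz":0},
  {"x":0.1,"y":-0.14,"z":0.1,"jaw":-0.6,"rx":0,"ry":0,"rz":0},
  {"x":0.15,"y":-0.2,"z":0.1,"jaw":-0.6,"rx":0,"ry":0,"rz":0},
])

```text
t: 17.77
tool_pos: [0.6013, 0.168, 0.0378]
tool_rot: [0.973, 0.232, 0.0, 0.0]
ft_force: [0.6, 0.8, -0.6]
grip_width: 0.0328
finger_force: 59.6
```

Request:
jog_arm([
  {"x":0.0333,"y":-0.0383,"z":0,"jaw":-0.6,"rx":0,"ry":0,"rz":0},
  {"x":0.0333,"y":-0.0383,"z":-0.03,"jaw":-0.6,"rx":0,"ry":0,"rz":0},
  {"x":0.0333,"y":-0.0383,"z":-0.05,"jaw":-0.6,"rx":0,"ry":0,"rz":0},
  {"x":0.0333,"y":-0.0383,"z":-0.05,"jaw":-0.6,"rx":0,"ry":0,"rz":0},
])

```text
t: 18.27
tool_pos: [0.6175, 0.1485, 0.0056]
tool_rot: [0.972, 0.233, -0.002, -0.001]
ft_force: [-0.5, -0.5, -1.1]
grip_width: 0.033
finger_force: 59.6
```

Request:
jog_arm([
  {"x":0,"y":0,"z":-0.015,"jaw":-0.6,"rx":0,"ry":0,"rz":0},
  {"x":0,"y":0,"z":-0.027,"jaw":-0.6,"rx":0,"ry":0,"rz":0},
  {"x":0,"y":0,"z":-0.035,"jaw":-0.6,"rx":0,"ry":0,"rz":0},
  {"x":0,"y":0,"z":-0.0385,"jaw":-0.6,"rx":0,"ry":0,"rz":0},
  {"x":0,"y":0,"z":-0.0385,"jaw":-0.6,"rx":0,"ry":0,"rz":0},
])

```text
t: 18.9
tool_pos: [0.6198, 0.1469, -0.0153]
tool_rot: [0.973, 0.232, -0.0, 0.0]
ft_force: [-2.5, -0.3, 4.4]
grip_width: 0.033
finger_force: 60.2
```

Request:
jog_arm([
  {"x":0,"y":0,"z":0,"jaw":-0.6,"rx":0,"ry":0,"rz":0},
  {"x":0,"y":0,"z":0,"jaw":-0.6,"rx":0,"ry":0,"rz":0},
])

```text
t: 19.15
tool_pos: [0.6198, 0.1469, -0.0153]
tool_rot: [0.973, 0.232, -0.0, 0.0]
ft_force: [-2.7, -0.8, 5.6]
grip_width: 0.0326
finger_force: 60.2
```

Request:
jog_arm([
  {"x":0,"y":0,"z":0.002,"jaw":0.3,"rx":0,"ry":0,"rz":0},
  {"x":0,"y":0,"z":0.002,"jaw":0.3,"rx":0,"ry":0,"rz":0},
  {"x":0,"y":0,"z":0.04,"jaw":0.3,"rx":0,"ry":0,"rz":0},
  {"x":0,"y":0,"z":0.1,"jaw":0.3,"rx":0,"ry":0,"rz":0},
])

```text
t: 19.65
tool_pos: [0.6194, 0.1468, 0.0448]
tool_rot: [0.973, 0.232, -0.001, -0.0]
ft_force: [0.9, -0.4, 0.3]
grip_width: 0.0554
finger_force: 0.0
```

Request:
jog_arm([
  {"x":-0.05,"y":0.08,"z":0,"jaw":0.3,"rx":0,"ry":0,"rz":0},
  {"x":-0.1,"y":0.16,"z":0,"jaw":0.3,"rx":0,"ry":0,"rz":0},
  {"x":-0.15,"y":0.24,"z":0,"jaw":0.3,"rx":0,"ry":0,"rz":0},
  {"x":-0.2,"y":0.32,"z":0,"jaw":0.3,"rx":0,"ry":0,"rz":0},
  {"x":-0.2483,"y":0.4008,"z":0,"jaw":0.3,"rx":0,"ry":0,"rz":0},
])

```text
t: 20.27
tool_pos: [0.4708, 0.3894, 0.046]
tool_rot: [0.973, 0.232, 0.001, -0.0]
ft_force: [0.5, -0.0, -0.0]
grip_width: 0.0558
finger_force: 0.0
```

Request:
jog_arm([
  {"x":0,"y":0,"z":-0.03,"jaw":0.3,"rx":0,"ry":0,"rz":0},
  {"x":0,"y":0,"z":-0.05,"jaw":0.3,"rx":0,"ry":0,"rz":0},
  {"x":0,"y":0,"z":-0.05,"jaw":0.3,"rx":0,"ry":0,"rz":0},
])

```text
t: 20.65
tool_pos: [0.4719, 0.3848, 0.0131]
tool_rot: [0.973, 0.231, -0.001, 0.001]
ft_force: [0.8, -1.0, 0.0]
grip_width: 0.0553
finger_force: 0.0
```

Run:
```python
from vis import *
c=cam('scene'); f=c['frame'][...,::-1].copy()
s=readout.sense()['tool_pos']+[0,0,.0345]; print(s,readout.sense()['ft_force'])
u,v=proj(c,[[.471,.3875,.022]])[0].astype(int)
a=cv2.resize(f[v-42:v+33,u-50:u+50],(800,600),interpolation=cv2.INTER_CUBIC)
for q in proj(c,cyl(.018,0,0)[:60:6]+[.471,.3875,.022]):
    p=((q-[u-50,v-42]+.5)*8).astype(int); cv2.circle(a,tuple(int(i) for i in p),3,(0,0,255),-1)
cv2.imwrite('pics/b2.png',a)
```

```text
[0.47225563 0.38534839 0.04822249] [-0.60365043  0.48278451 -0.41972867]
```

View pics/b2.png

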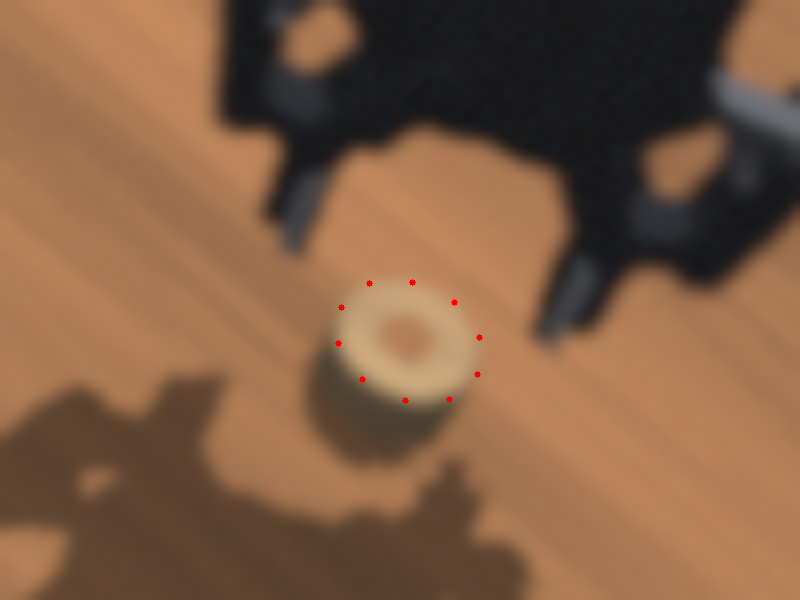

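Request:
jog_arm([
  {"x":0,"y":0,"z":-0.04,"jaw":0.3,"rx":0,"ry":0,"rz":0},
  {"x":0,"y":0,"z":-0.0615,"jaw":0.3,"rx":0,"ry":0,"rz":0},
  {"x":0,"y":0,"z":-0.0615,"jaw":0.3,"rx":0,"ry":0,"rz":0},
  {"x":0,"y":0,"z":-0.0615,"jaw":-0.6,"rx":0,"ry":0,"rz":0},
  {"x":0,"y":0,"z":-0.0615,"jaw":-0.6,"rx":0,"ry":0,"rz":0},
])

```text
t: 21.32
tool_pos: [0.4719, 0.3881, -0.0216]
tool_rot: [0.973, 0.232, 0.001, -0.0]
ft_force: [-1.0, 0.1, 4.1]
grip_width: 0.0332
finger_force: 59.6
```

Request:
jog_arm([
  {"x":0,"y":0,"z":0,"jaw":-0.6,"rx":0,"ry":0,"rz":0},
  {"x":0,"y":0,"z":0,"jaw":-0.6,"rx":0,"ry":0,"rz":0},
  {"x":0,"y":0,"z":0.04,"jaw":-0.6,"rx":0,"ry":0,"rz":0},
  {"x":0,"y":0,"z":0.1,"jaw":-0.6,"rx":0,"ry":0,"rz":0},
  {"x":0,"y":0,"z":0.1,"jaw":-0.6,"rx":0,"ry":0,"rz":0},
])

```text
t: 21.95
tool_pos: [0.4732, 0.3898, 0.0416]
tool_rot: [0.973, 0.232, 0.003, -0.002]
ft_force: [0.4, 0.7, -0.8]
grip_width: 0.0325
finger_force: 59.6
```

Request:
jog_arm([
  {"x":0.03,"y":-0.08,"z":0,"jaw":-0.6,"rx":0,"ry":0,"rz":0},
  {"x":0.06,"y":-0.16,"z":0,"jaw":-0.6,"rx":0,"ry":0,"rz":0},
  {"x":0.09,"y":-0.24,"z":0,"jaw":-0.6,"rx":0,"ry":0,"rz":0},
  {"x":0.12,"y":-0.32,"z":0,"jaw":-0.6,"rx":0,"ry":0,"rz":0},
  {"x":0.1433,"y":-0.3825,"z":0,"jaw":-0.6,"rx":0,"ry":0,"rz":0},
])

```text
t: 22.58
tool_pos: [0.5576, 0.1549, 0.0373]
tool_rot: [0.973, 0.231, -0.0, 0.001]
ft_force: [0.3, -0.2, 0.8]
grip_width: 0.0329
finger_force: 59.7
```

Request:
jog_arm([
  {"x":0,"y":0,"z":-0.03,"jaw":-0.6,"rx":0,"ry":0,"rz":0},
  {"x":0,"y":0,"z":-0.05,"jaw":-0.6,"rx":0,"ry":0,"rz":0},
  {"x":0,"y":0,"z":-0.05,"jaw":-0.6,"rx":0,"ry":0,"rz":0},
])

```text
t: 22.95
tool_pos: [0.5551, 0.1594, 0.006]
tool_rot: [0.972, 0.233, -0.001, -0.0]
ft_force: [-0.6, 0.9, -0.2]
grip_width: 0.0326
finger_force: 59.7
```

Request:
jog_arm([
  {"x":0,"y":0,"z":-0.015,"jaw":-0.6,"rx":0,"ry":0,"rz":0},
  {"x":0,"y":0,"z":-0.027,"jaw":-0.6,"rx":0,"ry":0,"rz":0},
  {"x":0,"y":0,"z":-0.035,"jaw":-0.6,"rx":0,"ry":0,"rz":0},
  {"x":0,"y":0,"z":-0.0385,"jaw":-0.6,"rx":0,"ry":0,"rz":0},
  {"x":0,"y":0,"z":-0.0385,"jaw":-0.6,"rx":0,"ry":0,"rz":0},
])

```text
t: 23.58
tool_pos: [0.5567, 0.158, -0.0156]
tool_rot: [0.973, 0.232, -0.0, 0.0]
ft_force: [-1.5, 0.4, 3.0]
grip_width: 0.0329
finger_force: 60.0
```

Request:
jog_arm([
  {"x":0,"y":0,"z":0,"jaw":-0.6,"rx":0,"ry":0,"rz":0},
  {"x":0,"y":0,"z":0,"jaw":-0.6,"rx":0,"ry":0,"rz":0},
])

```text
t: 23.82
tool_pos: [0.5568, 0.158, -0.0156]
tool_rot: [0.973, 0.232, -0.0, 0.0]
ft_force: [-3.9, -0.9, 6.4]
grip_width: 0.0329
finger_force: 60.1
```

Request:
jog_arm([
  {"x":0,"y":0,"z":0.002,"jaw":0.3,"rx":0,"ry":0,"rz":0},
  {"x":0,"y":0,"z":0.002,"jaw":0.3,"rx":0,"ry":0,"rz":0},
  {"x":0,"y":0,"z":0.04,"jaw":0.3,"rx":0,"ry":0,"rz":0},
  {"x":0,"y":0,"z":0.12,"jaw":0.3,"rx":0,"ry":0,"rz":0},
])

```text
t: 24.32
tool_pos: [0.5557, 0.1575, 0.0563]
tool_rot: [0.973, 0.232, -0.002, -0.0]
ft_force: [1.1, -0.5, 0.4]
grip_width: 0.0555
finger_force: 0.0
```

Request:
jog_arm([
  {"x":-0.05,"y":0.08,"z":0,"jaw":0.3,"rx":0,"ry":0,"rz":0},
  {"x":-0.1,"y":0.16,"z":0,"jaw":0.3,"rx":0,"ry":0,"rz":0},
  {"x":-0.15,"y":0.24,"z":0,"jaw":0.3,"rx":0,"ry":0,"rz":0},
  {"x":-0.15,"y":0.24,"z":0,"jaw":0.3,"rx":0,"ry":0,"rz":0},
])

```text
t: 24.82
tool_pos: [0.4637, 0.3085, 0.0585]
tool_rot: [0.972, 0.237, 0.001, -0.002]
ft_force: [-0.9, 0.5, 0.2]
grip_width: 0.0553
finger_force: 0.0
```

```bash
cat >> meas.py <<'E'
def dominoes(c):
    o=[]
    for b in blobs(c,'white',1500):
        q=np.argwhere(b)[:,::-1]; p=unproj(c,(q+.5)/4-.5,.016)
        if not(.4<p[:,0].mean()<.72 and -.4<p[:,1].mean()<-.02): continue
        (cx,cy),(w,h),an=cv2.minAreaRect((p*1000).astype(np.float32))
        if w<h: an+=90
        m=p.mean(0); C=np.cov((p-m).T); e=np.linalg.eigh(C)[1][:,1]
        o.append((*m,np.degrees(np.arctan(e[1]/e[0])),cx/1000,cy/1000,max(w,h),min(w,h)))
    return np.array(o)
E
python3 - <<'E'
from meas import *
np.set_printoptions(precision=4,suppress=True)
c=cam('top'); print(dominoes(c)); print(felts(c))
L=cv2.resize(ortho(c,.022,.48,.68,-.02,.22,1250),(300,250)); R=grid(ortho(c,.003,.42,.66,-.35,-.05,1660),.66,-.05,1660)
a=np.zeros((398,800,3),np.uint8); a[:,:498]=R[:398,:498]; a[:250,500:]=L; cv2.imwrite('pics/b3.png',a)
E
```

```text
[[  0.5948  -0.1051   3.0965   0.5948  -0.105   56.2952  28.9588]
 [  0.5894  -0.2312   7.3249   0.5895  -0.231   56.8958  28.9701]
 [  0.5486  -0.1739   6.0358   0.5487  -0.1736  56.7356  29.3482]
 [  0.5194  -0.3096 -20.7984   0.5197  -0.3098  56.8686  27.7103]]
[]
```

View pics/b3.png

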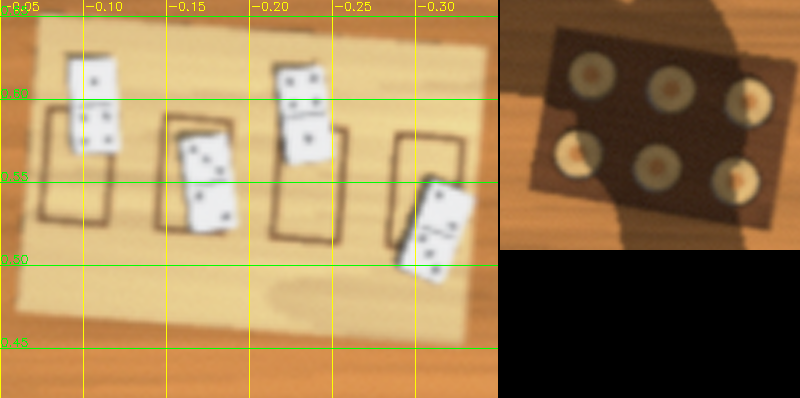

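Request:
jog_arm([
  {"x":0.03,"y":-0.095,"z":0,"jaw":0.1,"rx":0,"ry":0,"rz":-0.1},
  {"x":0.06,"y":-0.19,"z":0,"jaw":0.1,"rx":0,"ry":0,"rz":-0.2},
  {"x":0.09,"y":-0.285,"z":0,"jaw":0.1,"rx":0,"ry":0,"rz":-0.3},
  {"x":0.12,"y":-0.38,"z":0,"jaw":0.1,"rx":0,"ry":0,"rz":-0.4},
  {"x":0.15,"y":-0.475,"z":0,"jaw":0.1,"rx":0,"ry":0,"rz":-0.5},
])

```text
t: 25.5
tool_pos: [0.5582, 0.013, 0.0572]
tool_rot: [0.999, 0.035, 0.001, 0.0]
ft_force: [0.7, 0.2, 0.2]
grip_width: 0.0474
finger_force: 0.0
```

Request:
jog_arm([
  {"x":0.03,"y":-0.09,"z":0,"jaw":0.1,"rx":0,"ry":0,"rz":-0.0267},
  {"x":0.05,"y":-0.17,"z":0,"jaw":0.1,"rx":0,"ry":0,"rz":-0.0267},
  {"x":0.063,"y":-0.2035,"z":0,"jaw":0.1,"rx":0,"ry":0,"rz":-0.0267},
  {"x":0.063,"y":-0.2035,"z":-0.06,"jaw":0.1,"rx":0,"ry":0,"rz":-0.0267},
  {"x":0.063,"y":-0.2035,"z":-0.06,"jaw":0.1,"rx":0,"ry":0,"rz":-0.0267},
])

```text
t: 26.12
tool_pos: [0.5922, -0.1051, 0.0182]
tool_rot: [1.0, 0.027, -0.003, -0.001]
ft_force: [-0.1, -0.1, 0.3]
grip_width: 0.0471
finger_force: 0.0
```

Request:
jog_arm([
  {"x":0,"y":0,"z":-0.05,"jaw":0.1,"rx":0,"ry":0,"rz":0},
  {"x":0,"y":0,"z":-0.0782,"jaw":0.1,"rx":0,"ry":0,"rz":0},
  {"x":0,"y":0,"z":-0.0782,"jaw":0.1,"rx":0,"ry":0,"rz":0},
  {"x":0,"y":0,"z":-0.0782,"jaw":-0.7,"rx":0,"ry":0,"rz":0},
  {"x":0,"y":0,"z":-0.0782,"jaw":-0.7,"rx":0,"ry":0,"rz":0},
])

```text
t: 26.75
tool_pos: [0.5961, -0.105, -0.0253]
tool_rot: [1.0, 0.027, 0.001, 0.0]
ft_force: [-0.1, 0.9, 3.4]
grip_width: 0.026
finger_force: 59.4
```

Request:
jog_arm([
  {"x":0,"y":0,"z":0,"jaw":-0.7,"rx":0,"ry":0,"rz":0},
  {"x":0,"y":0,"z":0,"jaw":-0.7,"rx":0,"ry":0,"rz":0},
])

```text
t: 27.0
tool_pos: [0.5961, -0.1051, -0.0254]
tool_rot: [1.0, 0.027, 0.001, 0.0]
ft_force: [-1.7, 0.8, 6.6]
grip_width: 0.0261
finger_force: 59.7
```

Request:
jog_arm([
  {"x":0,"y":0,"z":0.04,"jaw":-0.7,"rx":0,"ry":0,"rz":0},
  {"x":-0.03,"y":0.0135,"z":0.04,"jaw":-0.7,"rx":0,"ry":0,"rz":-0.1},
  {"x":-0.0567,"y":0.0135,"z":0.04,"jaw":-0.7,"rx":0,"ry":0,"rz":-0.1644},
  {"x":-0.0567,"y":0.0135,"z":0.04,"jaw":-0.7,"rx":0,"ry":0,"rz":-0.1644},
  {"x":-0.0567,"y":0.0135,"z":0.015,"jaw":-0.7,"rx":0,"ry":0,"rz":-0.1644},
])

```text
t: 27.62
tool_pos: [0.5633, -0.0976, -0.0169]
tool_rot: [0.999, -0.037, 0.002, 0.0]
ft_force: [-0.4, -0.5, -0.5]
grip_width: 0.0261
finger_force: 59.1
```

Request:
jog_arm([
  {"x":0,"y":0,"z":-0.008,"jaw":-0.7,"rx":0,"ry":0,"rz":0},
  {"x":0,"y":0,"z":-0.0135,"jaw":-0.7,"rx":0,"ry":0,"rz":0},
  {"x":0,"y":0,"z":-0.0135,"jaw":-0.7,"rx":0,"ry":0,"rz":0},
])

```text
t: 28.0
tool_pos: [0.5606, -0.097, -0.0254]
tool_rot: [0.999, -0.037, -0.001, 0.0]
ft_force: [-5.0, 0.6, 10.8]
grip_width: 0.0259
finger_force: 60.3
```

Request:
jog_arm([
  {"x":0,"y":0,"z":0.001,"jaw":0.1,"rx":0,"ry":0,"rz":0},
  {"x":0,"y":0,"z":0.001,"jaw":0.1,"rx":0,"ry":0,"rz":0},
  {"x":0,"y":0,"z":0.06,"jaw":0.1,"rx":0,"ry":0,"rz":0},
  {"x":-0.01,"y":-0.06,"z":0.08,"jaw":0.1,"rx":0,"ry":0,"rz":0.1},
  {"x":-0.0203,"y":-0.1282,"z":0.08,"jaw":0.1,"rx":0,"ry":0,"rz":0.2289},
])

```text
t: 28.62
tool_pos: [0.5503, -0.174, 0.0235]
tool_rot: [0.998, 0.055, 0.001, 0.0]
ft_force: [0.0, -1.1, -0.5]
grip_width: 0.0469
finger_force: 0.0
```

Request:
jog_arm([
  {"x":0,"y":0,"z":-0.02,"jaw":0.1,"rx":0,"ry":0,"rz":0},
  {"x":0,"y":0,"z":-0.02,"jaw":0.1,"rx":0,"ry":0,"rz":0},
])

```text
t: 28.88
tool_pos: [0.5477, -0.1734, 0.0089]
tool_rot: [0.999, 0.052, -0.001, -0.001]
ft_force: [-0.3, 0.3, -0.2]
grip_width: 0.0466
finger_force: 0.0
```

Run:
```python
from meas import *
np.set_printoptions(precision=4,suppress=True)
c=cam('top'); print(dominoes(c)); print(readout.sense()['tool_pos'])
c=cam('scene'); print(dominoes(c))
```

```text
[[  0.623   -0.2775 -86.9213   0.6229  -0.2776  77.1001  15.7183]
 [  0.5697  -0.3568  17.7693   0.564   -0.356   64.5445  25.6112]
 [  0.5601  -0.2358  -6.1858   0.5552  -0.2382  60.8041  25.6479]]
[ 0.5483 -0.1724  0.0094]
[[ 0.5863 -0.2361 -1.8237  0.5894 -0.2341 56.17   28.296 ]]
```

Request:
jog_arm([
  {"x":0,"y":0,"z":-0.04,"jaw":0.1,"rx":0,"ry":0,"rz":0},
  {"x":0,"y":0,"z":-0.0615,"jaw":0.1,"rx":0,"ry":0,"rz":0},
  {"x":0,"y":0,"z":-0.0615,"jaw":0.1,"rx":0,"ry":0,"rz":0},
  {"x":0,"y":0,"z":-0.0615,"jaw":-0.7,"rx":0,"ry":0,"rz":0},
  {"x":0,"y":0,"z":-0.0615,"jaw":-0.7,"rx":0,"ry":0,"rz":0},
])

```text
t: 29.6
tool_pos: [0.5496, -0.174, -0.0258]
tool_rot: [0.999, 0.053, 0.001, 0.0]
ft_force: [-0.1, 0.2, -0.1]
grip_width: 0.0259
finger_force: 59.0
```

Request:
jog_arm([
  {"x":0,"y":0,"z":0,"jaw":-0.7,"rx":0,"ry":0,"rz":0},
  {"x":0,"y":0,"z":0,"jaw":-0.7,"rx":0,"ry":0,"rz":0},
])

```text
t: 29.85
tool_pos: [0.5496, -0.174, -0.0259]
tool_rot: [0.999, 0.052, 0.001, 0.0]
ft_force: [-1.2, 1.3, 6.4]
grip_width: 0.0258
finger_force: 59.6
```

Request:
jog_arm([
  {"x":0,"y":0,"z":0.03,"jaw":-0.7,"rx":0,"ry":0,"rz":0},
  {"x":0.0123,"y":0.0115,"z":0.03,"jaw":-0.7,"rx":0,"ry":0,"rz":-0.1},
  {"x":0.0123,"y":0.0115,"z":0.03,"jaw":-0.7,"rx":0,"ry":0,"rz":-0.2289},
  {"x":0.0123,"y":0.0115,"z":0.03,"jaw":-0.7,"rx":0,"ry":0,"rz":-0.2289},
  {"x":0.0123,"y":0.0115,"z":0.013,"jaw":-0.7,"rx":0,"ry":0,"rz":-0.2289},
])

```text
t: 30.48
tool_pos: [0.557, -0.1677, -0.0182]
tool_rot: [0.999, -0.037, 0.001, 0.0]
ft_force: [-0.1, 0.6, -0.8]
grip_width: 0.0262
finger_force: 59.1
```

Request:
jog_arm([
  {"x":0,"y":0,"z":-0.007,"jaw":-0.7,"rx":0,"ry":0,"rz":0},
  {"x":0,"y":0,"z":-0.0115,"jaw":-0.7,"rx":0,"ry":0,"rz":0},
  {"x":0,"y":0,"z":-0.0115,"jaw":-0.7,"rx":0,"ry":0,"rz":0},
])

```text
t: 30.85
tool_pos: [0.5554, -0.1671, -0.0259]
tool_rot: [0.999, -0.037, -0.001, 0.0]
ft_force: [-2.8, 0.8, 3.4]
grip_width: 0.0259
finger_force: 59.5
```

Request:
jog_arm([
  {"x":0,"y":0,"z":0.001,"jaw":0.1,"rx":0,"ry":0,"rz":0},
  {"x":0,"y":0,"z":0.001,"jaw":0.1,"rx":0,"ry":0,"rz":0},
  {"x":0,"y":0,"z":0.06,"jaw":0.1,"rx":0,"ry":0,"rz":0},
  {"x":0.03,"y":-0.06,"z":0.08,"jaw":0.1,"rx":0,"ry":0,"rz":0.12},
  {"x":0.0557,"y":-0.107,"z":0.08,"jaw":0.1,"rx":0,"ry":0,"rz":0.2578},
])

```text
t: 31.48
tool_pos: [0.5914, -0.233, 0.0239]
tool_rot: [0.998, 0.066, 0.002, 0.001]
ft_force: [-0.0, 0.1, -0.1]
grip_width: 0.0469
finger_force: 0.0
```

Request:
jog_arm([
  {"x":0,"y":0,"z":0,"jaw":0.1,"rx":0,"ry":0,"rz":0},
  {"x":0,"y":0,"z":-0.05,"jaw":0.1,"rx":0,"ry":0,"rz":0},
  {"x":0,"y":0,"z":-0.0815,"jaw":0.1,"rx":0,"ry":0,"rz":0},
  {"x":0,"y":0,"z":-0.0815,"jaw":0.1,"rx":0,"ry":0,"rz":0},
  {"x":0,"y":0,"z":-0.0815,"jaw":-0.7,"rx":0,"ry":0,"rz":0},
])

```text
t: 32.1
tool_pos: [0.59, -0.2308, -0.0263]
tool_rot: [0.998, 0.064, 0.0, -0.0]
ft_force: [0.4, -0.4, -1.0]
grip_width: 0.0299
finger_force: 0.0
```

Request:
jog_arm([
  {"x":0,"y":0,"z":0,"jaw":-0.7,"rx":0,"ry":0,"rz":0},
  {"x":0,"y":0,"z":0,"jaw":-0.7,"rx":0,"ry":0,"rz":0},
  {"x":0,"y":0,"z":0,"jaw":-0.7,"rx":0,"ry":0,"rz":0},
])

```text
t: 32.48
tool_pos: [0.5903, -0.2315, -0.0259]
tool_rot: [0.998, 0.064, 0.001, 0.0]
ft_force: [0.2, 0.3, 3.7]
grip_width: 0.026
finger_force: 59.5
```

Request:
jog_arm([
  {"x":0,"y":0,"z":0.03,"jaw":-0.7,"rx":0,"ry":0,"rz":0},
  {"x":-0.03,"y":-0.0088,"z":0.03,"jaw":-0.7,"rx":0,"ry":0,"rz":-0.12},
  {"x":-0.0653,"y":-0.0088,"z":0.03,"jaw":-0.7,"rx":0,"ry":0,"rz":-0.2578},
  {"x":-0.0653,"y":-0.0088,"z":0.03,"jaw":-0.7,"rx":0,"ry":0,"rz":-0.2578},
  {"x":-0.0653,"y":-0.0088,"z":0.013,"jaw":-0.7,"rx":0,"ry":0,"rz":-0.2578},
])

```text
t: 33.1
tool_pos: [0.5525, -0.2371, -0.0177]
tool_rot: [0.999, -0.037, 0.002, 0.001]
ft_force: [0.2, 0.1, -0.1]
grip_width: 0.0257
finger_force: 59.1
```

Request:
jog_arm([
  {"x":0,"y":0,"z":-0.007,"jaw":-0.7,"rx":0,"ry":0,"rz":0},
  {"x":0,"y":0,"z":-0.0115,"jaw":-0.7,"rx":0,"ry":0,"rz":0},
  {"x":0,"y":0,"z":-0.0115,"jaw":-0.7,"rx":0,"ry":0,"rz":0},
])

```text
t: 33.48
tool_pos: [0.5505, -0.2361, -0.0259]
tool_rot: [0.999, -0.037, -0.0, -0.0]
ft_force: [-1.1, 0.7, 2.8]
grip_width: 0.0259
finger_force: 59.5
```

Request:
jog_arm([
  {"x":0,"y":0,"z":0.001,"jaw":0.1,"rx":0,"ry":0,"rz":0},
  {"x":0,"y":0,"z":0.001,"jaw":0.1,"rx":0,"ry":0,"rz":0},
  {"x":0,"y":0,"z":0.06,"jaw":0.1,"rx":0,"ry":0,"rz":0},
  {"x":-0.02,"y":-0.06,"z":0.08,"jaw":0.1,"rx":0,"ry":0,"rz":-0.2},
  {"x":-0.0513,"y":-0.1218,"z":0.08,"jaw":0.1,"rx":0,"ry":0,"rz":-0.3667},
])

```text
t: 34.1
tool_pos: [0.5215, -0.3104, 0.0237]
tool_rot: [0.983, -0.182, 0.002, 0.0]
ft_force: [0.6, -0.1, -0.9]
grip_width: 0.0472
finger_force: 0.0
```

Run:
```python
from meas import *
np.set_printoptions(precision=4,suppress=True)
c=cam('top'); print(dominoes(c)); print(readout.sense()['tool_pos'])
c=cam('scene'); print(dominoes(c))
```

```text
[[  0.5478  -0.2359  -6.8171   0.5492  -0.2355  55.4124  28.4609]
 [  0.506   -0.3047 -57.9414   0.5063  -0.3046  28.4057  27.7567]]
[ 0.5159 -0.3186  0.0227]
[[  0.5187  -0.3112 -20.9004   0.5191  -0.3115  54.9677  27.7347]
 [  0.547   -0.2393 -11.1414   0.5495  -0.2382  54.5079  28.0402]]
```

Request:
jog_arm([
  {"x":0,"y":0,"z":-0.02,"jaw":0.1,"rx":0,"ry":0,"rz":0},
  {"x":0,"y":0,"z":-0.02,"jaw":0.1,"rx":0,"ry":0,"rz":0},
  {"x":0,"y":0,"z":-0.02,"jaw":0.1,"rx":0,"ry":0,"rz":0},
])

```text
t: 34.58
tool_pos: [0.52, -0.308, 0.0096]
tool_rot: [0.984, -0.179, -0.0, -0.001]
ft_force: [-0.2, 1.0, 0.1]
grip_width: 0.0471
finger_force: 0.0
```

Request:
jog_arm([
  {"x":0,"y":0,"z":-0.04,"jaw":0.1,"rx":0,"ry":0,"rz":0},
  {"x":0,"y":0,"z":-0.0615,"jaw":0.1,"rx":0,"ry":0,"rz":0},
  {"x":0,"y":0,"z":-0.0615,"jaw":0.1,"rx":0,"ry":0,"rz":0},
  {"x":0,"y":0,"z":-0.0615,"jaw":-0.7,"rx":0,"ry":0,"rz":0},
  {"x":0,"y":0,"z":-0.0615,"jaw":-0.7,"rx":0,"ry":0,"rz":0},
])

```text
t: 35.2
tool_pos: [0.5204, -0.31, -0.0258]
tool_rot: [0.984, -0.18, 0.001, 0.0]
ft_force: [0.0, 0.1, -1.2]
grip_width: 0.0261
finger_force: 59.0
```

Request:
jog_arm([
  {"x":0,"y":0,"z":0,"jaw":-0.7,"rx":0,"ry":0,"rz":0},
  {"x":0,"y":0,"z":0,"jaw":-0.7,"rx":0,"ry":0,"rz":0},
])

```text
t: 35.45
tool_pos: [0.5203, -0.31, -0.0259]
tool_rot: [0.984, -0.18, 0.001, 0.0]
ft_force: [0.2, 0.4, 5.4]
grip_width: 0.0261
finger_force: 59.6
```

Request:
jog_arm([
  {"x":0,"y":0,"z":0.03,"jaw":-0.7,"rx":0,"ry":0,"rz":0},
  {"x":0.02,"y":0.0048,"z":0.03,"jaw":-0.7,"rx":0,"ry":0,"rz":0.18},
  {"x":0.0423,"y":0.0048,"z":0.03,"jaw":-0.7,"rx":0,"ry":0,"rz":0.3667},
  {"x":0.0423,"y":0.0048,"z":0.03,"jaw":-0.7,"rx":0,"ry":0,"rz":0.3667},
  {"x":0.0423,"y":0.0048,"z":0.013,"jaw":-0.7,"rx":0,"ry":0,"rz":0.3667},
])

```text
t: 36.08
tool_pos: [0.545, -0.3074, -0.0184]
tool_rot: [0.999, -0.039, 0.001, 0.0]
ft_force: [0.2, 0.2, 0.5]
grip_width: 0.0262
finger_force: 59.0
```

Request:
jog_arm([
  {"x":0,"y":0,"z":-0.007,"jaw":-0.7,"rx":0,"ry":0,"rz":0},
  {"x":0,"y":0,"z":-0.0115,"jaw":-0.7,"rx":0,"ry":0,"rz":0},
  {"x":0,"y":0,"z":-0.0115,"jaw":-0.7,"rx":0,"ry":0,"rz":0},
])

```text
t: 36.45
tool_pos: [0.5441, -0.3068, -0.0259]
tool_rot: [0.999, -0.038, -0.001, 0.0]
ft_force: [-2.4, 0.7, 3.8]
grip_width: 0.0258
finger_force: 59.4
```

Release, retreat towards the start pose, and look.

Request:
jog_arm([
  {"x":0,"y":0,"z":0.001,"jaw":0.1,"rx":0,"ry":0,"rz":0},
  {"x":0,"y":0,"z":0.001,"jaw":0.1,"rx":0,"ry":0,"rz":0},
  {"x":0,"y":0,"z":0.06,"jaw":0.1,"rx":0,"ry":0,"rz":0},
  {"x":0,"y":0,"z":0.15,"jaw":0.1,"rx":0,"ry":0,"rz":0},
  {"x":-0.05,"y":-0.06,"z":0.2,"jaw":0.1,"rx":0,"ry":0,"rz":0},
])

```text
t: 37.08
tool_pos: [0.52, -0.339, 0.0975]
tool_rot: [0.999, -0.033, 0.003, -0.0]
ft_force: [0.8, -1.0, 0.5]
grip_width: 0.0468
finger_force: 0.0
```

Request:
jog_arm([
  {"x":-0.07,"y":-0.07,"z":0,"jaw":0.1,"rx":0,"ry":0,"rz":0},
  {"x":-0.14,"y":-0.14,"z":0,"jaw":0.1,"rx":0,"ry":0,"rz":0},
  {"x":-0.21,"y":-0.21,"z":0,"jaw":0.1,"rx":0,"ry":0,"rz":0},
  {"x":-0.28,"y":-0.28,"z":0,"jaw":0.1,"rx":0,"ry":0,"rz":0},
  {"x":-0.33,"y":-0.36,"z":0,"jaw":0.1,"rx":0,"ry":0,"rz":0},
])

```text
t: 37.7
tool_pos: [0.3147, -0.5601, 0.0942]
tool_rot: [0.999, -0.038, -0.0, 0.0]
ft_force: [1.6, -0.3, 0.3]
grip_width: 0.0466
finger_force: 0.0
```

Run:
```python
from meas import *
np.set_printoptions(precision=4,suppress=True)
s=readout.sense(); print(s['t'],s['tool_pos'])
c=cam('top'); print(dominoes(c)); print(counters(c)[:,:2])
R=ortho(c,.010,.42,.66,-.35,-.05,1400); L=ortho(c,.022,.38,.66,-.02,.35,1000)
a=np.zeros((336,800,3),np.uint8); a[:,:420]=R[:336,:420]; a[:280,425:795]=L[:280,:370]; cv2.imwrite('pics/c1.png',a)
print(dominoes(cam('scene')))
```

```text
37.7 [ 0.3147 -0.5601  0.0942]
[[ 0.5595 -0.0971 -4.4604  0.5596 -0.0967 56.3652 28.3533]
 [ 0.5547 -0.1675 -2.4316  0.5548 -0.1674 56.0354 27.4665]
 [ 0.5492 -0.2359 -5.0132  0.5495 -0.2358 55.3074 27.8534]
 [ 0.5441 -0.307  -4.6696  0.544  -0.3073 56.2207 26.5921]]
[[0.6211 0.1481]
 [0.6095 0.0837]
 [0.6102 0.3256]
 [0.599  0.0216]
 [0.5577 0.1591]
 [0.5466 0.0953]
 [0.5355 0.0322]]
[[ 0.5436 -0.3097 -5.072   0.5439 -0.309  55.1253 27.8347]
 [ 0.5492 -0.2386 -4.3919  0.5496 -0.2383 54.8076 27.831 ]
 [ 0.5548 -0.1693 -3.7139  0.5548 -0.1691 55.8501 27.2118]
 [ 0.5606 -0.0997 -1.9567  0.56   -0.0993 55.0698 27.7567]]
```

View pics/c1.png

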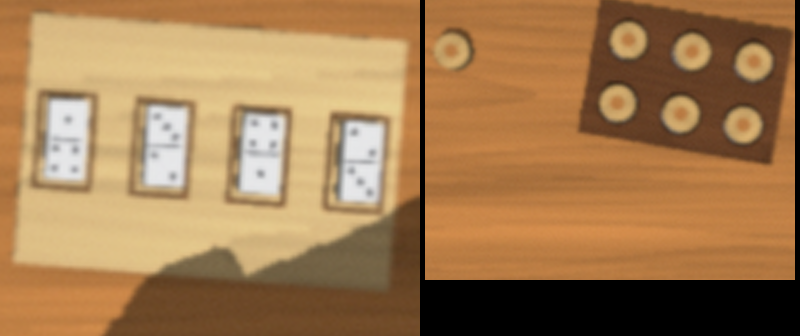

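```bash
python3 -c "
from bench import r
print(r.job_done())"
```

```text
the job is handed in; nothing more can be done
None
```

The job is handed in: the four empty wells now hold spares, the fifth spare lies flat on the table, and the final top-camera picture shows one domino square inside each of the four fields. The arm stayed clear of the bowl, mug and book.

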